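# Seat, screw down and lock the lid of the dishwasher-tablet tub

## Task

The pink lid of the dishwasher-tablet tub was left sitting loose on top of its thread. Without lifting it off, turn it backwards (anticlockwise from above) until it drops into the thread, then screw it clockwise fully home against its stop, and swing the red catch fully across over the end of the lid's white bar. Leave the other things on the counter where they are.

Things in the scene. Friction and masses are not known exactly. Their poses are not given: they have to be found in the camera images.
- tub: White round tub with a teal band, 136 mm across, shoulder 120 mm high, on a steel plate 170 x 230 x 8 mm bolted to the counter (it cannot move). Origin on the tub's axis at counter level, z up. A steel post, 20 mm across, stands 100 mm from the axis on the tub's +y side and carries the red catch.
- neck (a point): On the tub's axis, 140 mm up; axes as the tub's. Slippery thread under the lid. Lid angle: anticlockwise from the tub's axes. 0 to 75 deg: the loose lid rides on top, and turned clockwise only meets a stop at 0, still high. 80 to 98 deg: it drops 11 mm; 100 is a hard stop. Then turned clockwise it sinks 5 to 6 mm more to its stop at 0 (within 4): fully home. Side play 3 mm.
- lid_bar (a point): Centre of the lid's white bar, on the lid's axis; axes are the lid's. Pink lid 129 mm across, 0.3 kg. Bar 150 mm long (along y, overhanging the lid), 16 thick (x), 28 tall, rising from the lid's flat top 14 mm below this point. Push the bar sideways near an end or pinch it; light to turn. Height of this point: about 183 mm riding, 172 dropped in, 167 fully home.
- bar_dot (a point): Small red dot on top of the bar, 66 mm from the lid's axis towards the lid's +y. When the lid is fully home this end of the bar points at the catch's post.
- catch (a joint): Red swing catch on the post, rad: 0 = open (arm along the tub's +x, clear of the lid), pi/2 = closed at its stop (arm points to the tub's axis, over the end of the bar). It closes clockwise seen from above, with light friction (0.06 N m), and stays where it is left. It passes 2 to 3 mm above the bar only when the lid is fully home.
- catch_pivot (a point): Centre of the catch's pivot, at half the arm's height: 100 mm from the tub's axis, 191.5 mm above the counter.
- catch_tip (a point): Tip of the catch's arm, at half its height, 58 mm from the pivot. The arm is 14 mm wide and 18 mm tall (182.5 to 200.5 mm above the counter); its point's +x points from pivot to tip. Push it on its side.
- pink_sprayer_mid (a point): Bystander: pink spray bottle, 84 mm across, 208 mm tall; point on its axis 80 mm up.
- white_sprayer_mid (a point): Bystander: slim white spray bottle, 68 mm across, 208 mm tall; point on its axis 80 mm up.
- blue_sprayer_mid (a point): Bystander: blue spray bottle with white head, 84 mm across, 228 mm tall; point on its axis 80 mm up.
- tissue_box_mid (a point): Bystander: closed cardboard tissue box, 115 x 230 x 80 mm; its centre.
- mug_mid (a point): Bystander: white mug, 80 mm across, 85 mm tall; point on its axis half-way up.
- soap_jar_mid (a point): Bystander: green glass jar, 70 mm across, 90 mm tall; point on its axis half-way up.
- spoon_grip (a point): Bystander: steel spoon with a wooden handle, lying on the counter, 200 mm long; point on its handle.

How it is judged:
On the way, in this order (a step that is already met when the one before it is completed fails the run):
1. the lid has been turned backwards and has dropped into its thread (z of lid_bar in the frame of tub below 0.175 m and x of bar_dot in the frame of tub below -0.058 m and angle between lid_bar's own z axis and vertical below 0.1 rad), for 0.2 s.
2. the lid is screwed fully home, with the catch still open (z of lid_bar in the frame of tub below 0.1685 m and x of bar_dot in the frame of tub between -0.009 and 0.009 m and y of bar_dot in the frame of tub above 0.05 m and value of joint catch below 1.2 rad), for 0.2 s.
3. the catch is fully across over the end of the bar (z of lid_bar in the frame of tub below 0.1685 m and x of bar_dot in the frame of tub between -0.009 and 0.009 m and y of bar_dot in the frame of tub above 0.05 m and value of joint catch above 1.4 rad), for 0.2 s.
At the end, for the whole second after the job is handed in: The lid is fully home in its thread (bar centre below 168.5 mm, level, the dotted end of the bar within 9 mm of the line from the tub's axis to the catch post), the catch is closed over it (beyond 1.4 rad of 1.57) (all of step 3 and angle between lid_bar's own z axis and vertical below 0.06 rad); the robot touches nothing.
It fails at once if the lid is lifted off the neck or tipped over (z of lid_bar in the frame of tub above 0.198 m or angle between lid_bar's own z axis and vertical above 0.3 rad).
It fails at once if another thing on the counter is moved by more than 30 mm (distance of any of pink_sprayer_mid, white_sprayer_mid, blue_sprayer_mid, tissue_box_mid, mug_mid, soap_jar_mid, spoon_grip from where it was at the start of the episode above 0.03 m).
It also fails if it takes over 64 s, if anything falls off the work surface, if the arm or the gripper's body presses on something with over 40 N, if the wrist force passes 120 N, or if a joint passes its speed limit or range.

## Robot

A 6-joint arm with a two-finger parallel gripper is mounted at the origin on the work surface. World frame = base frame: x ahead of the robot, y to its left, z up, the work surface at z = 0. Lengths are in m, angles in rad, forces in N, time in s.
With the tool pointing down it reaches from about 0.35 to 0.85 m from the base axis. Payload 8.1 kg.
Tool frame: the origin (TCP) lies midway between the tips of the shut fingers; the grasp point (between the pads) lies 19 mm behind it (robot.tcp_to_grasp is the distance from the TCP to the grasp point, in m); z points along the fingers, y is the direction in which the jaws open and shut (so a half turn about z gives the same grasp; the last joint's range is limited). The gripper opens to 93 mm and grips with 3 to 60 N. Pads are 15 mm wide; open, the fingers measure 128 mm over their backs; the gripper's body (75 mm by 188 mm) begins 65 mm behind the grasp point.
Start: joints at [1.091, 0.13, 1.488, -0, 1.523, -0.085], TCP at [0.231, 0.554, 0.219] pointing down, gripper open.
Joint ranges: [-2.96, 2.96], [-0.89, 2.26], [0.02, 2.5], [-1.34, 4.48], [0, 2.73], [-2.66, 2.66]. Speed limits (rad/s): [2.39, 2.39, 2.79, 3.14, 3.14, 3.14].

## Interface

Orientations are given as a rotation vector (axis times angle).
In Python, from plant import robot gives the robot as it stands.
- The arm moves only by the tool send_rows, never from a script. Its argument "series" is a list of rows, each an object of numbers: "wx", "wy", "wz": the turn, a rotation vector about the world's x, y, z in rad; "dx", "dy", "dz": the shift along the world's x, y, z in cm; "fingers": the closure in counts, from 0 (fully open) to 255 (shut). In form: [{"wx": .., "wy": .., "wz": .., "dx": .., "dy": .., "dz": .., "fingers": ..}, ...]. A call has 1 to 20 rows; each row shifts and turns the pose as measured when the row begins; what a row does not reach is not made up. A row lasts 1/12 s, in which the tool goes at most 41.7 mm and 7.16 degrees, less where a joint would pass 70% of its speed; a pose out of reach is approached as far as the arm can. A call is refused whole if a number of a shift passes 4.17 or a number of a turn 0.125, either way. A call with a gripper value outside its range is refused whole. The fingers move at their own pace and stop on an object; "newtons" is the grip in N (left out, the last holds). Time passes only in rows, so rows that do not move let the fingers close. It gives the time, the measured TCP pose, the force and the opening at its end, in the units of the state.
- robot.read_state(): the state, without advancing time (a new reading comes with each control period).
- robot.read_camera(name): name is "scene" or "side" or "wrist"; returns the picture (400x640x3 uint8, red, green, blue); there is no depth.
- robot.camera_info(name): a dict with "intrinsics" (3x3 intrinsics, pixels), "k1" (the pictures are not rectified: a ray, as slopes to the right and down, at radius r is drawn at 1 + k1 r^2 times it, then the intrinsics apply), "extrinsics" (4x4, takes a point from world to camera coordinates); the wrist camera has in their place "tool_from_camera" (4x4, takes a point from camera to tool coordinates, whose origin is the TCP and whose axes are the flange's). Camera axes: x right, y up, looking along -z (the intrinsics and any distortion apply to the point x, -y, -z); pixel columns grow to the right and rows downward; lengths in m; the calibration is good to about 2 mm. A picture is of the moment at which its call begins: read the wrist's pose just before it. camera_info takes no time and is no camera call.
- robot.close_job(): hands the job in, once; it reports no verdict.
The state is a dict: "t": time; "q": joint angles; "dq": joint speeds; "joint_torque": joint torques, N m; "tool_pos": TCP position; "orientation": TCP orientation; "force": force on the tool from outside, world axes, zero at the start; "wrist_torque": the same for the moment, N m; "opening": finger opening in m.
Only numpy, scipy, OpenCV 4.12 (cv2) and the standard library are available. Lean on these libraries where they do the work, as an engineer would, in place of code of your own. Each camera call takes 0.05 s, during which the arm holds its last target.

## Working session

There is one attempt and no reset: what is moved stays moved. The work goes in short steps, Python scripts to look and compute and a tool call to move; the robot and the scene stay as the last step left them, time stands still between calls to the robot, and variables do not carry over. Pictures are saved under pics/ and viewed, and the job is handed in when it is done.

Besides the shell and the picture viewer there is one more tool, called as name(argument=value, ...), one argument or row to a line, values as JSON. send_rows: Moves the arm, as the interface text tells. Its arguments: {"type":"object","properties":{"series":{"type":"array","items":{"type":"object","properties":{"wx":{"type":"number"},"wy":{"type":"number"},"wz":{"type":"number"},"dx":{"type":"number"},"dy":{"type":"number"},"dz":{"type":"number"},"fingers":{"type":"number"}}}},"newtons":{"type":"number"}},"required":["series"]}

```bash
mkdir -p pics; ls; python3 - <<'E'
from plant import robot
import cv2
s=robot.read_state();print({k:(v if not hasattr(v,'round') else v) for k,v in s.items()})
for n in ["scene","side","wrist"]:
    cv2.imwrite(f"pics/{n}0.png",cv2.cvtColor(robot.read_camera(n),cv2.COLOR_RGB2BGR)); print(n,robot.camera_info(n))
E
```

```text
pics
{'t': 0.0, 'q': array([ 1.09060992e+00,  1.31169289e-01,  1.48924041e+00, -1.10431934e-05,
        1.52302548e+00, -8.54321879e-02]), 'dq': array([ 1.17575194e-03,  1.31015406e-03,  9.39001174e-04, -2.49462163e-05,
        8.12823659e-04, -1.43496799e-03]), 'joint_torque': array([-2.68319181e-04, -5.59826124e+01, -4.91785347e+01,  7.66675291e-02,
        3.48923996e-02, -1.87424198e-04]), 'tool_pos': array([0.23048779, 0.55335107, 0.21760396]), 'orientation': array([-6.15960355e-01, -3.08010157e+00,  2.78364889e-03]), 'force': array([-0.56352324,  0.21047086, -0.69860615]), 'wrist_torque': array([ 0.02499152, -0.04021384, -0.00701256]), 'opening': 0.09285267061253831}
scene {'intrinsics': array([[369.59408701,   0.        , 320.01738678],
       [  0.        , 369.59408701, 195.44652695],
       [  0.        ,   0.        ,   1.        ]]), 'k1': -0.08876297317319133, 'extrinsics': array([[ 0.66444423,  0.74731873,  0.0053465 , -0.37518964],
       [-0.51512769,  0.4527957 ,  0.72774963,  0.18846643],
       [ 0.54144005, -0.48630317,  0.68582206, -1.44707919],
       [ 0.      
[... 375 characters left out ...]
1565265],
       [-0.28401112, -0.77721433,  0.56149404, -1.36500714],
       [ 0.        ,  0.        ,  0.        ,  1.        ]])}
wrist {'intrinsics': array([[287.57212056,   0.        , 318.8284498 ],
       [  0.        , 287.57212056, 196.78087657],
       [  0.        ,   0.        ,   1.        ]]), 'k1': -0.012176597794652471, 'tool_from_camera': array([[-3.65120031e-04,  9.66951578e-01,  2.54959827e-01,
         7.15449952e-02],
       [ 9.99999210e-01,  4.64334949e-05,  1.25596571e-03,
        -2.52500639e-04],
       [ 1.20261935e-03,  2.54960084e-01, -9.66950831e-01,
        -1.66520505e-01],
       [ 0.00000000e+00,  0.00000000e+00,  0.00000000e+00,
         1.00000000e+00]])}
```

View pics/scene0.png

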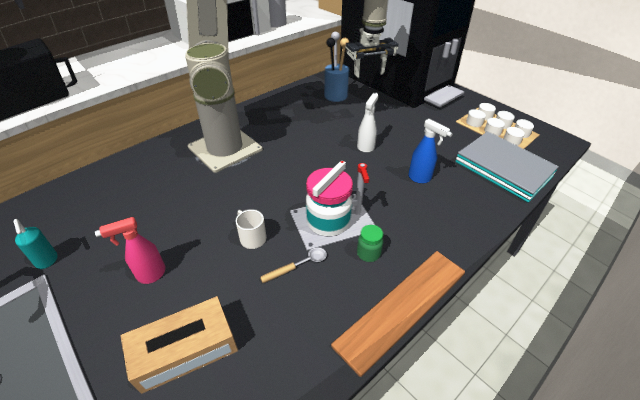

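View pics/side0.png

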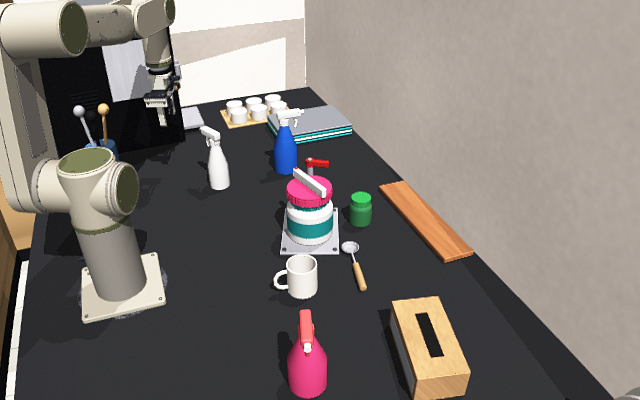

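View pics/wrist0.png

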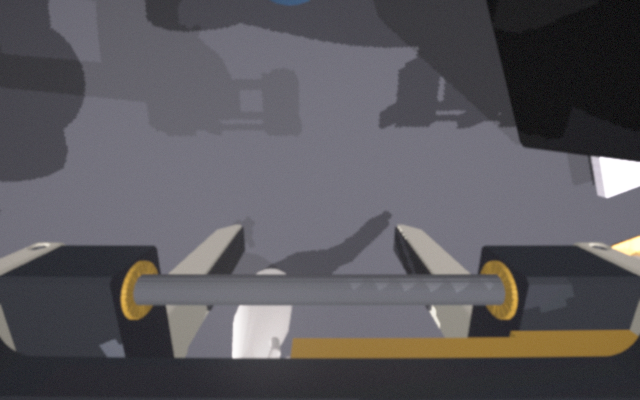

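The scene view has the tub at about (329,200), with the lid at (329,185), the catch at (363,172), the jar at (370,243) and the mug at (251,229). Next I'll zoom in on both views.

```bash
cat > h.py <<'E'
import numpy as np, cv2
from plant import robot
def ray(n,u,v,st=None):
    c=robot.camera_info(n);K=c["intrinsics"]
    p=np.array([(u-K[0,2])/K[0,0],(v-K[1,2])/K[1,1]]);q=p.copy()
    for _ in range(30): q=p/(1+c["k1"]*(q@q))
    d=np.array([q[0],-q[1],-1.])
    if n=="wrist":
        T=c["tool_from_camera"];R=cv2.Rodrigues(np.array(st["orientation"]))[0]
        return R@T[:3,3]+st["tool_pos"],R@T[:3,:3]@d
    E=c["extrinsics"];return -E[:3,:3].T@E[:3,3],E[:3,:3].T@d
def onz(n,u,v,z,st=None):
    o,d=ray(n,u,v,st);return o+d*(z-o[2])/d[2]
def tri(rs):
    A=0;b=0
    for o,d in rs:
        d=d/np.linalg.norm(d);P=np.eye(3)-np.outer(d,d);A=A+P;b=b+P@o
    X=np.linalg.solve(A,b);return X,[np.linalg.norm((np.eye(3)-np.outer(d,d)/(d@d))@(X-o)) for o,d in rs]
def proj(n,X,st=None):
    c=robot.camera_info(n);K=c["intrinsics"]
    if n=="wrist":
        T=c["tool_from_camera"];R=cv2.Rodrigues(np.array(st["orientation"]))[0]
        p=T[:3,:3].T@(R.T@(np.array(X)-st["tool_pos"])-T[:3,3])
    else: E=c["extrinsics"];p=E[:3,:3]@X+E[:3,3]
    q=np.array([p[0],-p[1]])/-p[2];q=q*(1+c["k1"]*(q@q))
    return np.array([K[0,0]*q[0]+K[0,2],K[1,1]*q[1]+K[1,2]])
def snap(n,name,crop=None,k=1):
    st=robot.read_state();im=cv2.cvtColor(robot.read_camera(n),cv2.COLOR_RGB2BGR);cv2.imwrite(f"pics/{name}_raw.png",im)
    if crop: x0,y0,x1,y1=crop;cv2.imwrite(f"pics/{name}.png",cv2.resize(im[y0:y1,x0:x1],None,fx=k,fy=k,interpolation=cv2.INTER_NEAREST))
    return st,im
E
python3 - <<'E'
import cv2
a=cv2.imread('pics/scene0.png')[140:290,280:400];b=cv2.imread('pics/side0.png')[140:260,260:400]
cv2.imwrite('pics/a.png',cv2.resize(a,None,fx=4,fy=4,interpolation=0));cv2.imwrite('pics/b.png',cv2.resize(b,None,fx=5,fy=5,interpolation=0))
E
```

```text
(no output)
```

View pics/a.png

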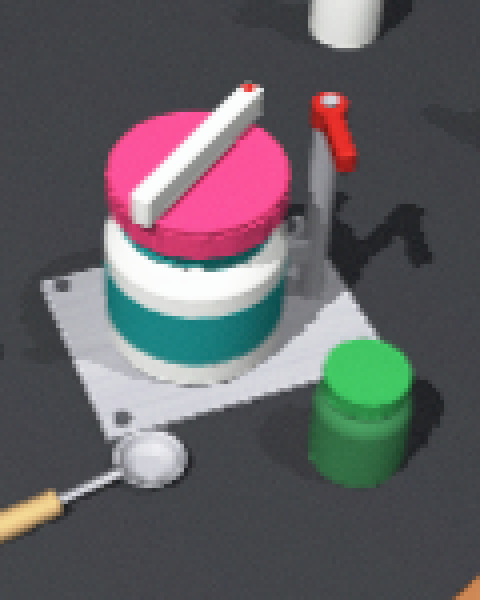

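View pics/b.png

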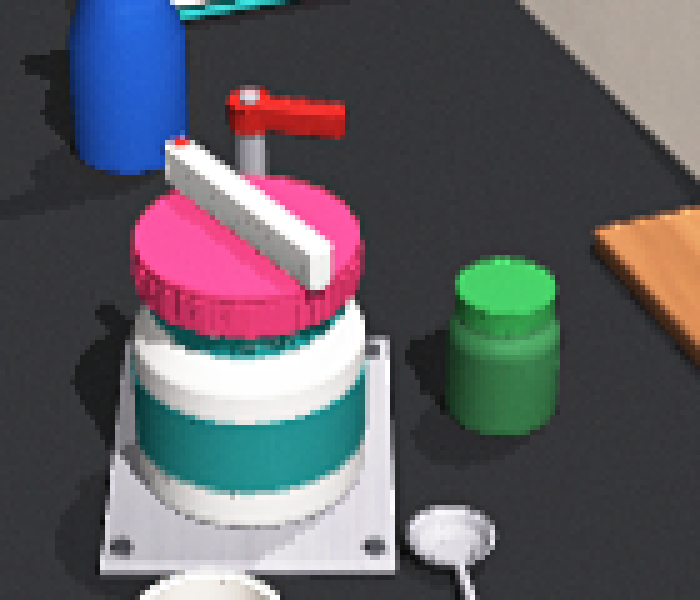

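```bash
python3 - <<'E'
from h import *
np.set_printoptions(precision=4,suppress=True)
def t(a,b,n): 
    X,e=tri([ray('scene',*a),ray('side',*b)]);print(n,X,np.round(e,4));return X
dot=t((342,162),(296,168.3),'dot')
end=t((315.5,187.8),(323.5,189.5),'other end top')
pv=t((362.4,165),(310,159.3),'pivot top')
print('dot@.197',onz('scene',342,162,.197),onz('side',296,168.3,.197))
print('piv@.2005',onz('scene',362.4,165,.2005),onz('side',310,159.3,.2005))
# lid outline fit: pink mask
for n in('scene','side'):
    im=cv2.imread(f'pics/{n}0.png');h=cv2.cvtColor(im,cv2.COLOR_BGR2HSV)
    m=cv2.inRange(h,(160,100,120),(175,255,255))
    x0,y0,x1,y1=(300,150,360,215) if n=='scene' else (280,165,340,215)
    ys,xs=np.nonzero(m[y0:y1,x0:x1]);print(n,xs.min()+x0,xs.max()+x0,ys.min()+y0,ys.max()+y0)
# plate corners side, z=.008
for p in [(260+102/5,140+571/5),(260+397/5,140+571/5),(260+390/5,140+338/5)]: print('plate side',onz('side',*p,.008))
for p in [(280+42/4,140+283/4),(280+108/4,140+438/4),(280+385/4,140+345/4)]: print('plate scene',onz('scene',*p,.008))
# catch tip
print('tip',onz('scene',280+345/4,140+160/4,.2005),onz('side',260+344/5,140+108/5,.2005))
for nm,a,b,z in [('jar',(280+368/4,140+372/4),(260+505/5,140+290/5),.09)]:
    print(nm,onz('scene',*a,z),onz('side',*b,z))
print('mug',onz('side',302,264,.085), 'white top',tri([ray('scene',374,100),ray('side',211,133)]),'blue',tri([ray('scene',435,128),ray('side',288,115)]))
print('spoon',onz('scene',280+150/4,140+455/4,.01))
E
```

```text
dot [0.5417 0.1047 0.1942] [0.0011 0.0011]
other end top [ 0.5752 -0.0271  0.1925] [0.0005 0.0005]
pivot top [0.5951 0.1336 0.199 ] [0.0003 0.0003]
dot@.197 [0.5453 0.1007 0.197 ] [0.5404 0.1021 0.197 ]
piv@.2005 [0.5966 0.1317 0.2005] [0.5942 0.1315 0.2005]
scene 306 352 168 204
side 286 332 175 207
plate side [ 0.4417 -0.0307  0.008 ]
plate side [ 0.5978 -0.0918  0.008 ]
plate side [0.6842 0.1268 0.008 ]
plate scene [ 0.4504 -0.0252  0.008 ]
plate scene [ 0.6055 -0.087   0.008 ]
plate scene [0.6778 0.1318 0.008 ]
tip [0.6486 0.0921 0.2005] [0.6407 0.0978 0.2005]
jar [0.7304 0.0427 0.09  ] [0.7212 0.0377 0.09  ]
mug [ 0.4572 -0.1795  0.085 ] white top (array([0.3556, 0.4482, 0.1911]), [np.float64(0.0018669426504572483), np.float64(0.001866942650457234)]) blue (array([0.6261, 0.4405, 0.2099]), [np.float64(0.0005451681701381448), np.float64(0.0005451681701382307)])
spoon [ 0.6385 -0.0753  0.01  ]
```

```bash
python3 - <<'E'
from h import *
s=robot.read_state();R=cv2.Rodrigues(s['orientation'])[0];print(R.round(3))
print('jaw yaw deg',np.degrees(np.arctan2(R[1,1],R[0,1])),s['q'])
E
```

```text
[[-0.923  0.385 -0.001]
 [ 0.385  0.923 -0.001]
 [ 0.    -0.001 -1.   ]]
jaw yaw deg 67.377710486264 [ 1.09057212e+00  1.31004174e-01  1.48902430e+00  2.16833208e-06
  1.52301272e+00 -8.53907882e-02]
```

send_rows(
  series=[
    {"dz": 3.5},
    {"dz": 3.5},
    {"dz": 3.5},
    {"dx": 2,"dy": -3.2,"wz": -0.1},
    {"dx": 2,"dy": -3.2,"wz": -0.1},
    {"dx": 2,"dy": -3.2,"wz": -0.1},
    {"dx": 2,"dy": -3.2,"wz": -0.1},
    {"dx": 2,"dy": -3.2,"wz": -0.1},
    {"dx": 2,"dy": -3.2,"wz": -0.1},
    {"dx": 2,"dy": -3.2,"wz": -0.1},
    {"dx": 2,"dy": -3.2,"wz": -0.1},
    {"dx": 2,"dy": -3.2,"wz": -0.1},
    {"dx": 2,"dy": -3.2},
    {"dx": 2,"dy": -3.2},
    {"dx": 2,"dy": -3.2},
  ],
)

```text
schema error: expected keys wx, wy, wz, dx, dy, dz, fingers
```

```bash
cat > st.py <<'E'
from h import *
s=robot.read_state();R=cv2.Rodrigues(s['orientation'])[0]
print('t',round(s['t'],2),'pos',np.round(s['tool_pos'],4),'jaw',round(np.degrees(np.arctan2(R[1,1],R[0,1])),1),'tilt',np.round(R[:2,2],3),'F',np.round(s['force'],1),'M',np.round(s['wrist_torque'],2),'open',round(s['opening'],4))
E
python3 st.py; python3 -c "
from h import *
snap('wrist','w1')"
```

```text
t 0.15 pos [0.2306 0.5535 0.2178] jaw 67.4 tilt [-0.001 -0.001] F [-0.5  0.6  0.3] M [-0.02 -0.01  0.01] open 0.093
```

View pics/w1_raw.png

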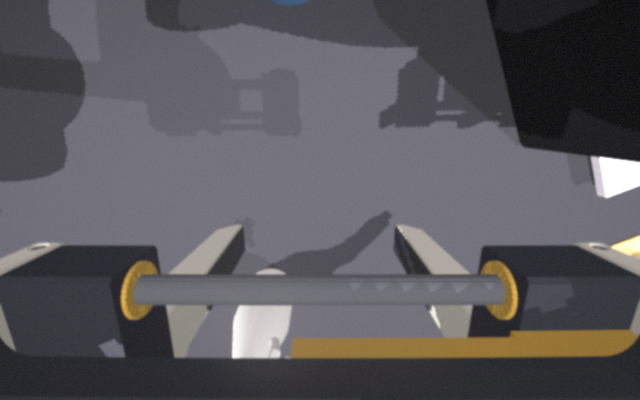

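All the keys are required, so I'll fill in every row. The wrist view only shows bare counter.

send_rows(
  series=[
    {"wx": 0,"wy": 0,"wz": 0,"dx": 0,"dy": 0,"dz": 3.5,"fingers": 0},
    {"wx": 0,"wy": 0,"wz": 0,"dx": 0,"dy": 0,"dz": 3.5,"fingers": 0},
    {"wx": 0,"wy": 0,"wz": 0,"dx": 0,"dy": 0,"dz": 3.5,"fingers": 0},
    {"wx": 0,"wy": 0,"wz": -0.1,"dx": 2,"dy": -3.2,"dz": 0,"fingers": 0},
    {"wx": 0,"wy": 0,"wz": -0.1,"dx": 2,"dy": -3.2,"dz": 0,"fingers": 0},
    {"wx": 0,"wy": 0,"wz": -0.1,"dx": 2,"dy": -3.2,"dz": 0,"fingers": 0},
    {"wx": 0,"wy": 0,"wz": -0.1,"dx": 2,"dy": -3.2,"dz": 0,"fingers": 0},
    {"wx": 0,"wy": 0,"wz": -0.1,"dx": 2,"dy": -3.2,"dz": 0,"fingers": 0},
    {"wx": 0,"wy": 0,"wz": -0.1,"dx": 2,"dy": -3.2,"dz": 0,"fingers": 0},
    {"wx": 0,"wy": 0,"wz": -0.1,"dx": 2,"dy": -3.2,"dz": 0,"fingers": 0},
    {"wx": 0,"wy": 0,"wz": -0.1,"dx": 2,"dy": -3.2,"dz": 0,"fingers": 0},
    {"wx": 0,"wy": 0,"wz": -0.1,"dx": 2,"dy": -3.2,"dz": 0,"fingers": 0},
    {"wx": 0,"wy": 0,"wz": 0,"dx": 2,"dy": -3.2,"dz": 0,"fingers": 0},
    {"wx": 0,"wy": 0,"wz": 0,"dx": 2,"dy": -3.2,"dz": 0,"fingers": 0},
  ],
)

```text
t: 1.37
tool_pos: [0.4503, 0.1886, 0.3237]
orientation: [-1.931, -2.47, 0.002]
force: [0.4, -0.2, -0.2]
opening: 0.0931
```

```bash
python3 st.py; python3 -c "
from h import *
snap('wrist','w2')"
```

```text
t 1.37 pos [0.4503 0.1886 0.3237] jaw 14.0 tilt [-0.006  0.003] F [ 0.4 -0.2 -0.2] M [-0.06  0.    0.06] open 0.0931
```

View pics/w2_raw.png

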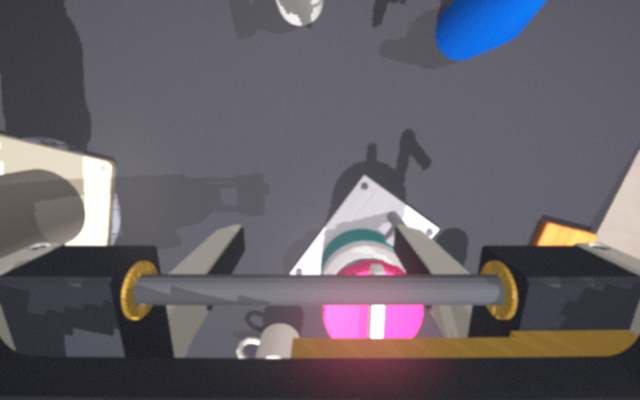

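Now I'll move over the lid's centre.

send_rows(
  series=[
    {"wx": 0,"wy": 0,"wz": 0,"dx": 2.1,"dy": -2.9,"dz": 0,"fingers": 0},
    {"wx": 0,"wy": 0,"wz": 0,"dx": 2.1,"dy": -2.9,"dz": 0,"fingers": 0},
    {"wx": 0,"wy": 0,"wz": 0,"dx": 2.1,"dy": -2.9,"dz": 0,"fingers": 0},
    {"wx": 0,"wy": 0,"wz": 0,"dx": 2.1,"dy": -2.9,"dz": 0,"fingers": 0},
    {"wx": 0,"wy": 0,"wz": 0,"dx": 1.8,"dy": -2.4,"dz": 0,"fingers": 0},
    {"wx": 0,"wy": 0,"wz": 0,"dx": 0.2,"dy": -0.2,"dz": -4,"fingers": 0},
    {"wx": 0,"wy": 0,"wz": 0,"dx": 0,"dy": 0,"dz": -3,"fingers": 0},
    {"wx": 0,"wy": 0,"wz": 0,"dx": 0,"dy": 0,"dz": 0,"fingers": 0},
  ],
)

```text
t: 2.08
tool_pos: [0.5621, 0.031, 0.2529]
orientation: [1.949, 2.462, -0.0]
force: [-0.3, 0.9, -0.7]
opening: 0.0931
```

```bash
python3 st.py; python3 -c "
from h import *
snap('scene','s3',(280,90,400,240),4)
snap('side','d3',(240,90,400,210),5)"
```

```text
t 2.08 pos [0.5621 0.031  0.2529] jaw 13.3 tilt [ 0.001 -0.001] F [-0.3  0.9 -0.7] M [-0.09  0.07 -0.  ] open 0.0931
```

View pics/s3.png

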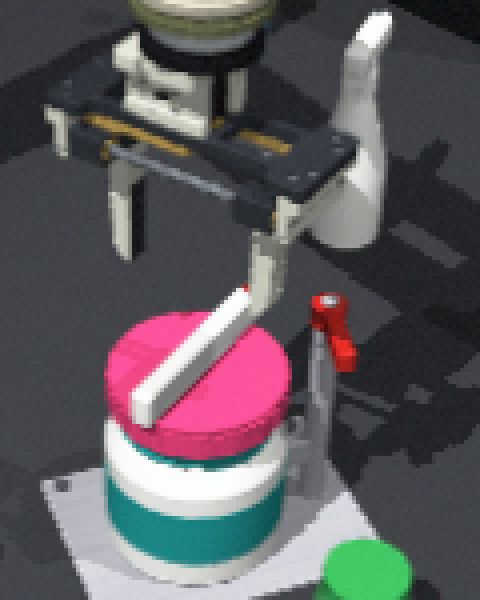

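View pics/d3.png

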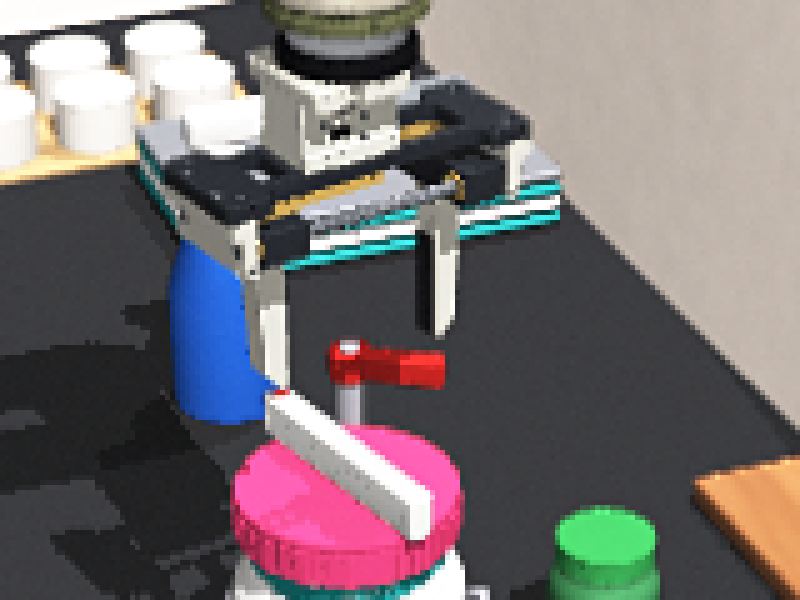

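send_rows(
  series=[
    {"wx": 0,"wy": 0,"wz": 0,"dx": -0.4,"dy": 0.9,"dz": 0,"fingers": 0},
    {"wx": 0,"wy": 0,"wz": 0.01,"dx": 0,"dy": 0,"dz": -3,"fingers": 0},
    {"wx": 0,"wy": 0,"wz": 0,"dx": 0,"dy": 0,"dz": -3,"fingers": 0},
    {"wx": 0,"wy": 0,"wz": 0,"dx": 0,"dy": 0,"dz": -1.2,"fingers": 100},
    {"wx": 0,"wy": 0,"wz": 0,"dx": 0,"dy": 0,"dz": 0,"fingers": 140},
    {"wx": 0,"wy": 0,"wz": 0,"dx": 0,"dy": 0,"dz": 0,"fingers": 170},
    {"wx": 0,"wy": 0,"wz": 0,"dx": 0,"dy": 0,"dz": 0,"fingers": 195},
    {"wx": 0,"wy": 0,"wz": 0,"dx": 0,"dy": 0,"dz": 0,"fingers": 195},
    {"wx": 0,"wy": 0,"wz": 0,"dx": 0,"dy": 0,"dz": 0,"fingers": 195},
  ],
  newtons=3,
)

```text
t: 2.93
tool_pos: [0.5657, 0.0487, 0.206]
orientation: [1.913, 2.461, 0.032]
force: [-0.2, 0.6, 0.3]
opening: 0.0574
```

```bash
python3 st.py; python3 -c "
from h import *
snap('scene','s4',(280,90,400,240),4)
snap('side','d4',(240,90,400,210),5)"
```

```text
t 2.93 pos [0.5657 0.0487 0.206 ] jaw 14.3 tilt [0.032 0.001] F [-0.2  0.6  0.3] M [ 0.01  0.08 -0.02] open 0.0574
```

View pics/s4.png

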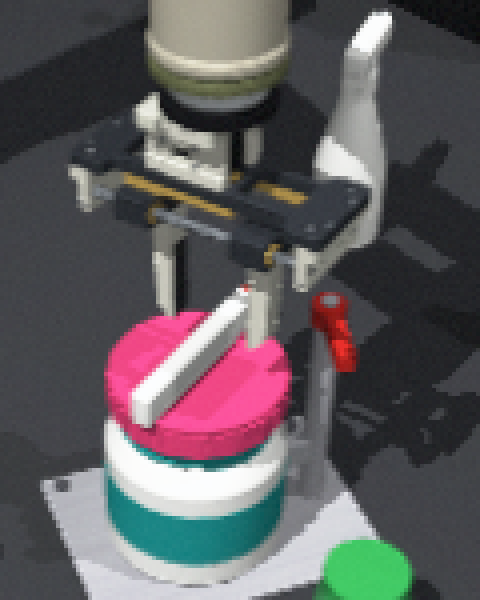

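View pics/d4.png

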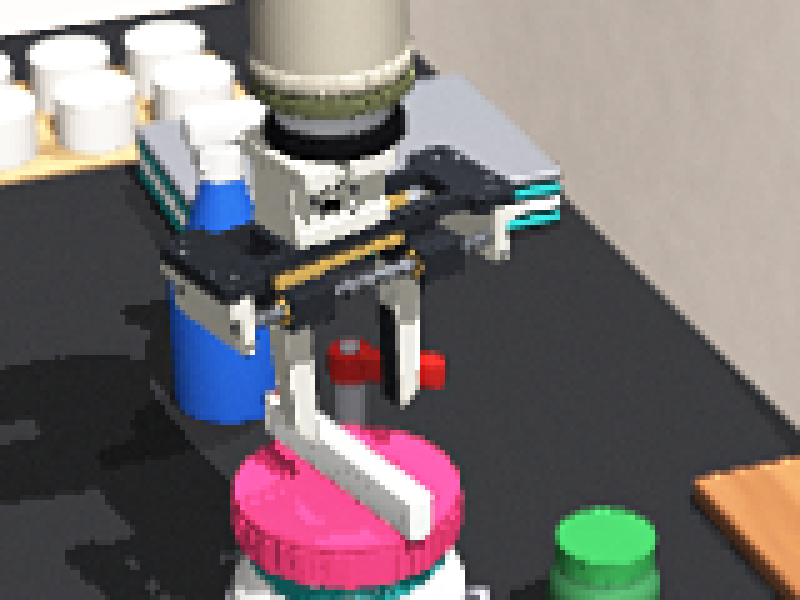

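The rows lag, so the move came up short (z 0.206, slight tilt, no contact force). I'll correct with smaller steps.

send_rows(
  series=[
    {"wx": 0,"wy": 0.032,"wz": 0,"dx": -0.7,"dy": -0.8,"dz": 0,"fingers": 110},
    {"wx": 0,"wy": 0,"wz": 0,"dx": 0,"dy": 0,"dz": 0,"fingers": 110},
    {"wx": 0,"wy": 0,"wz": 0,"dx": 0,"dy": 0,"dz": 0,"fingers": 110},
  ],
)

```text
t: 3.28
tool_pos: [0.5595, 0.0403, 0.2074]
orientation: [1.928, 2.479, 0.003]
force: [0.5, -0.8, -0.1]
opening: 0.0526
```

```bash
python3 st.py
```

```text
t 3.28 pos [0.5595 0.0403 0.2074] jaw 14.3 tilt [0.002 0.001] F [ 0.5 -0.8 -0.1] M [-0.05  0.02  0.  ] open 0.0526
```

send_rows(
  series=[
    {"wx": 0,"wy": 0,"wz": 0,"dx": 0,"dy": 0,"dz": -1,"fingers": 110},
    {"wx": 0,"wy": 0,"wz": 0,"dx": 0,"dy": 0,"dz": -1,"fingers": 110},
    {"wx": 0,"wy": 0,"wz": 0,"dx": 0,"dy": 0,"dz": -0.8,"fingers": 110},
    {"wx": 0,"wy": 0,"wz": 0,"dx": 0,"dy": 0,"dz": 0,"fingers": 110},
    {"wx": 0,"wy": 0,"wz": 0,"dx": 0,"dy": 0,"dz": 0,"fingers": 110},
  ],
)

```text
t: 3.7
tool_pos: [0.5594, 0.0409, 0.1754]
orientation: [1.928, 2.478, 0.005]
force: [-0.0, 0.5, 0.9]
opening: 0.0529
```

```bash
python3 st.py
```

```text
t 3.7 pos [0.5594 0.0409 0.1754] jaw 14.2 tilt [0.003 0.001] F [-0.   0.5  0.9] M [-0.04  0.01 -0.02] open 0.0529
```

Next I'll close to about 20 mm and look.

send_rows(
  series=[
    {"wx": 0,"wy": 0,"wz": 0,"dx": 0,"dy": 0,"dz": 0,"fingers": 198},
    {"wx": 0,"wy": 0,"wz": 0,"dx": 0,"dy": 0,"dz": 0,"fingers": 198},
    {"wx": 0,"wy": 0,"wz": 0,"dx": 0,"dy": 0,"dz": 0,"fingers": 198},
    {"wx": 0,"wy": 0,"wz": 0,"dx": 0,"dy": 0,"dz": 0,"fingers": 198},
    {"wx": 0,"wy": 0,"wz": 0,"dx": 0,"dy": 0,"dz": 0,"fingers": 198},
    {"wx": 0,"wy": 0,"wz": 0,"dx": 0,"dy": 0,"dz": 0,"fingers": 198},
  ],
  newtons=3,
)

```text
t: 4.2
tool_pos: [0.5594, 0.0412, 0.1755]
orientation: [1.928, 2.478, 0.005]
force: [0.2, -1.1, -0.2]
opening: 0.0217
```

```bash
python3 st.py; python3 -c "
from h import *
snap('scene','s5',(280,90,400,240),4)
snap('side','d5',(240,90,400,210),5)"
```

```text
t 4.2 pos [0.5594 0.0412 0.1755] jaw 14.2 tilt [0.003 0.001] F [ 0.2 -1.1 -0.2] M [-0.05  0.02  0.  ] open 0.0217
```

View pics/s5.png

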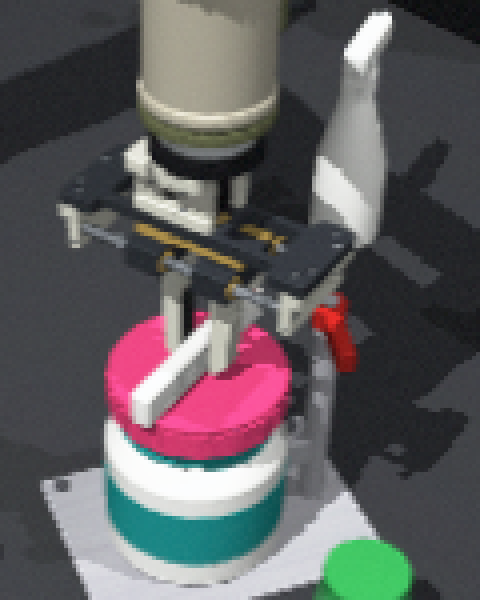

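View pics/d5.png

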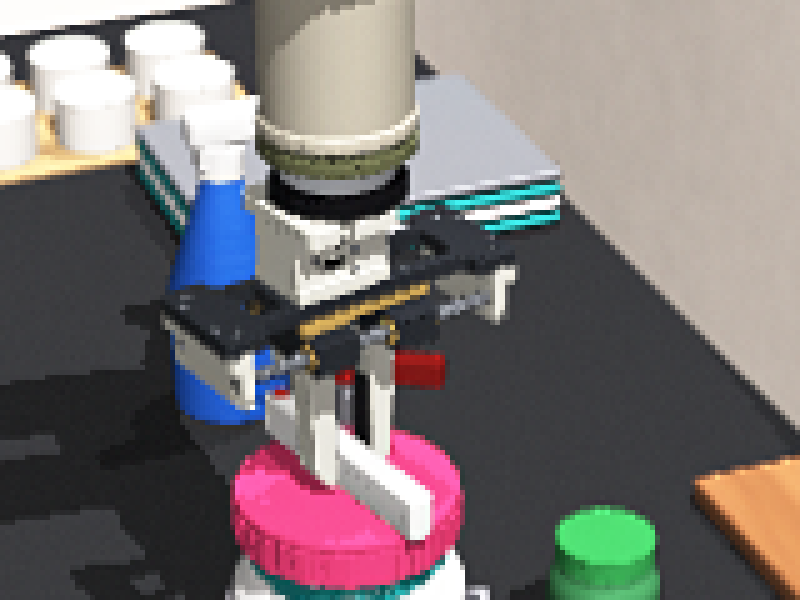

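The fingers straddle the bar near its centre. Turning anticlockwise.

send_rows(
  series=[
    {"wx": 0,"wy": 0,"wz": 0.08,"dx": 0,"dy": 0,"dz": 0,"fingers": 198},
    {"wx": 0,"wy": 0,"wz": 0.08,"dx": 0,"dy": 0,"dz": 0,"fingers": 198},
    {"wx": 0,"wy": 0,"wz": 0.08,"dx": 0,"dy": 0,"dz": 0,"fingers": 198},
    {"wx": 0,"wy": 0,"wz": 0.08,"dx": 0,"dy": 0,"dz": 0,"fingers": 198},
    {"wx": 0,"wy": 0,"wz": 0.08,"dx": 0,"dy": 0,"dz": 0,"fingers": 198},
    {"wx": 0,"wy": 0,"wz": 0.08,"dx": 0,"dy": 0,"dz": 0,"fingers": 198},
    {"wx": 0,"wy": 0,"wz": 0,"dx": 0,"dy": 0,"dz": 0,"fingers": 198},
  ],
)

```text
t: 4.88
tool_pos: [0.5595, 0.0411, 0.176]
orientation: [1.252, 2.88, 0.006]
force: [0.5, -0.1, 0.9]
opening: 0.0208
```

```bash
python3 st.py; python3 -c "
from h import *
snap('scene','s6',(280,90,400,240),4)"
```

```text
t 4.88 pos [0.5595 0.0411 0.176 ] jaw 43.0 tilt [0.003 0.003] F [ 0.5 -0.1  0.9] M [-0.03  0.01  0.04] open 0.0208
```

View pics/s6.png

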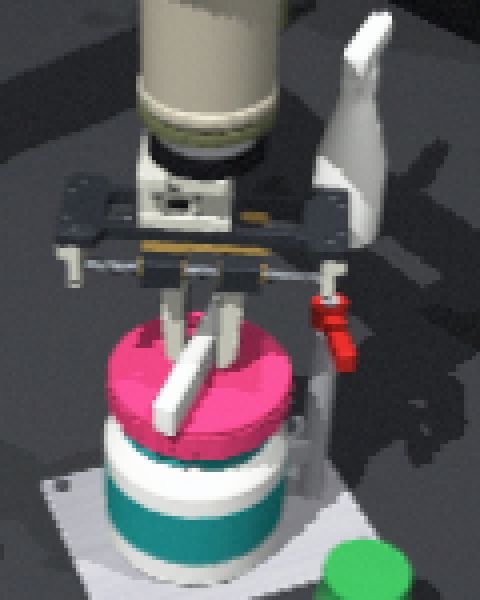

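The lid is following, riding on top. Continuing.

send_rows(
  series=[
    {"wx": 0,"wy": 0,"wz": 0.08,"dx": 0,"dy": 0,"dz": 0,"fingers": 198},
    {"wx": 0,"wy": 0,"wz": 0.08,"dx": 0,"dy": 0,"dz": 0,"fingers": 198},
    {"wx": 0,"wy": 0,"wz": 0.08,"dx": 0,"dy": 0,"dz": 0,"fingers": 198},
    {"wx": 0,"wy": 0,"wz": 0.08,"dx": 0,"dy": 0,"dz": 0,"fingers": 198},
    {"wx": 0,"wy": 0,"wz": 0.08,"dx": 0,"dy": 0,"dz": 0,"fingers": 198},
    {"wx": 0,"wy": 0,"wz": 0.08,"dx": 0,"dy": 0,"dz": 0,"fingers": 198},
    {"wx": 0,"wy": 0,"wz": 0.08,"dx": 0,"dy": 0,"dz": 0,"fingers": 198},
    {"wx": 0,"wy": 0,"wz": 0.08,"dx": 0,"dy": 0,"dz": 0,"fingers": 198},
    {"wx": 0,"wy": 0,"wz": 0,"dx": 0,"dy": 0,"dz": 0,"fingers": 198},
    {"wx": 0,"wy": 0,"wz": 0,"dx": 0,"dy": 0,"dz": 0,"fingers": 198},
  ],
)

```text
t: 5.77
tool_pos: [0.5587, 0.041, 0.1761]
orientation: [-0.297, -3.126, -0.005]
force: [-0.2, 0.6, -0.3]
opening: 0.0206
```

```bash
python3 st.py; python3 -c "
from h import *
snap('scene','s7',(280,90,400,240),4)
snap('side','d7',(240,90,400,210),5)"
```

```text
t 5.77 pos [0.5587 0.041  0.1761] jaw 79.1 tilt [-0.001  0.004] F [-0.2  0.6 -0.3] M [ 0.08 -0.05 -0.01] open 0.0206
```

View pics/s7.png

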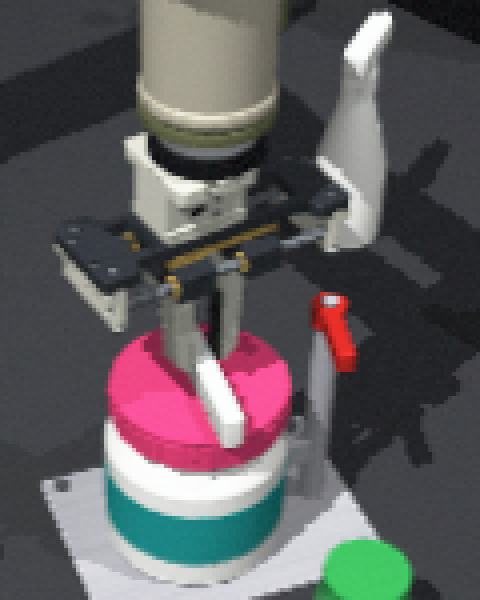

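View pics/d7.png

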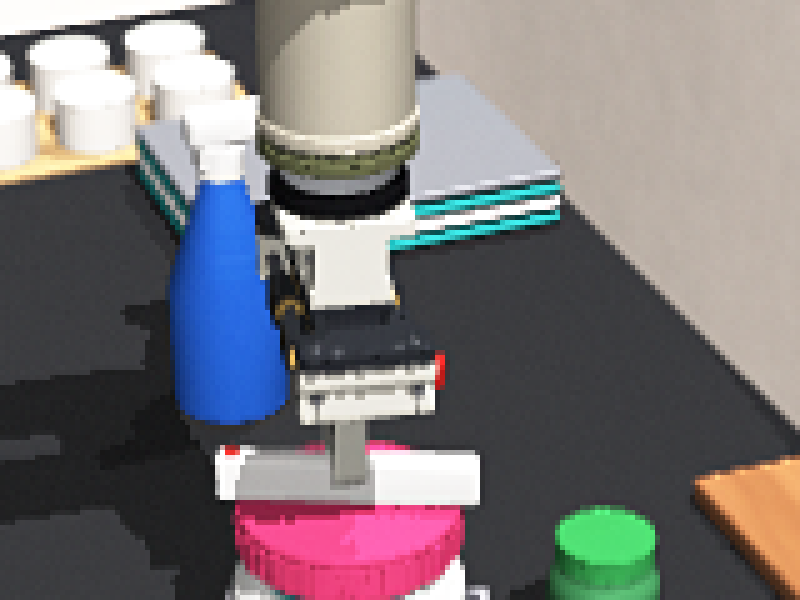

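The lid looks like it has dropped (bar dot at side pixel (286,180)). I'll measure its height and angle.

```bash
python3 - <<'E'
from h import *
for z in(.181,.186,.197):
    a=onz('side',286.4,180.4,z);b=onz('side',335.5,181.4,z);d=a-b;c=onz('scene',334.0,152+26.0,z)
    print(z,a,b,np.linalg.norm(d[:2]),np.degrees(np.arctan2(d[1],d[0]))-68.6)
# scene near end top corners mid
print(onz('scene',280+231/4,90+410/4,.186))
E
```

```text
0.181 [0.50135045 0.07345718 0.181     ] [0.62879332 0.01670194 0.181     ] 0.1395092847627876 87.39474222851027
0.186 [0.49903116 0.06548957 0.186     ] [0.62563257 0.00910908 0.186     ] 0.13858815662862214 87.39474222851024
0.197 [0.49392873 0.04796085 0.197     ] [ 0.61867893 -0.00759523  0.197     ] 0.1365616747334578 87.39474222851024
[0.622625   0.01055247 0.186     ]
```

send_rows(
  series=[
    {"wx": 0,"wy": 0,"wz": 0.08,"dx": 0,"dy": 0,"dz": 0,"fingers": 198},
    {"wx": 0,"wy": 0,"wz": 0,"dx": 0,"dy": 0,"dz": -0.5,"fingers": 198},
    {"wx": 0,"wy": 0,"wz": 0,"dx": 0,"dy": 0,"dz": -0.4,"fingers": 198},
    {"wx": 0,"wy": 0,"wz": 0,"dx": 0,"dy": 0,"dz": 0,"fingers": 198},
  ],
)

```text
t: 6.2
tool_pos: [0.5589, 0.041, 0.1666]
orientation: [-0.187, -3.135, -0.005]
force: [0.3, 0.4, -0.5]
opening: 0.0209
```

```bash
python3 st.py; python3 -c "
from h import *
snap('side','d8',(240,90,400,210),5)"
```

```text
t 6.2 pos [0.5589 0.041  0.1666] jaw 83.2 tilt [-0.001  0.003] F [ 0.3  0.4 -0.5] M [ 0.02 -0.03 -0.04] open 0.0209
```

View pics/d8.png

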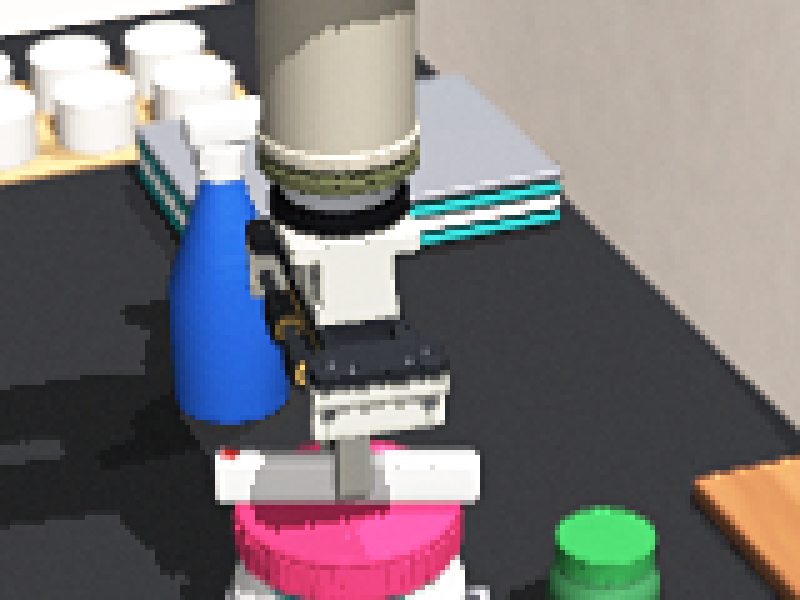

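The lid is down and its dotted end points to the tub's −x. Screwing clockwise.

send_rows(
  series=[
    {"wx": 0,"wy": 0,"wz": -0.08,"dx": 0,"dy": 0,"dz": 0,"fingers": 198},
    {"wx": 0,"wy": 0,"wz": -0.08,"dx": 0,"dy": 0,"dz": 0,"fingers": 198},
    {"wx": 0,"wy": 0,"wz": -0.08,"dx": 0,"dy": 0,"dz": 0,"fingers": 198},
    {"wx": 0,"wy": 0,"wz": -0.08,"dx": 0,"dy": 0,"dz": 0,"fingers": 198},
    {"wx": 0,"wy": 0,"wz": -0.08,"dx": 0,"dy": 0,"dz": 0,"fingers": 198},
    {"wx": 0,"wy": 0,"wz": -0.08,"dx": 0,"dy": 0,"dz": 0,"fingers": 198},
    {"wx": 0,"wy": 0,"wz": -0.08,"dx": 0,"dy": 0,"dz": 0,"fingers": 198},
    {"wx": 0,"wy": 0,"wz": -0.08,"dx": 0,"dy": 0,"dz": 0,"fingers": 198},
    {"wx": 0,"wy": 0,"wz": -0.08,"dx": 0,"dy": 0,"dz": 0,"fingers": 198},
    {"wx": 0,"wy": 0,"wz": -0.08,"dx": 0,"dy": 0,"dz": 0,"fingers": 198},
    {"wx": 0,"wy": 0,"wz": -0.08,"dx": 0,"dy": 0,"dz": 0,"fingers": 198},
    {"wx": 0,"wy": 0,"wz": -0.08,"dx": 0,"dy": 0,"dz": 0,"fingers": 198},
    {"wx": 0,"wy": 0,"wz": -0.08,"dx": 0,"dy": 0,"dz": 0,"fingers": 198},
    {"wx": 0,"wy": 0,"wz": -0.08,"dx": 0,"dy": 0,"dz": 0,"fingers": 198},
  ],
)

```text
t: 7.42
tool_pos: [0.5585, 0.0415, 0.1654]
orientation: [-1.925, -2.482, -0.006]
force: [0.2, 1.0, -0.4]
opening: 0.0208
```

```bash
python3 st.py; python3 -c "
from h import *
snap('scene','s9',(280,90,400,240),4)"
```

```text
t 7.42 pos [0.5585 0.0415 0.1654] jaw 14.4 tilt [0.002 0.004] F [ 0.2  1.  -0.4] M [-0.09 -0.   -0.04] open 0.0208
```

View pics/s9.png

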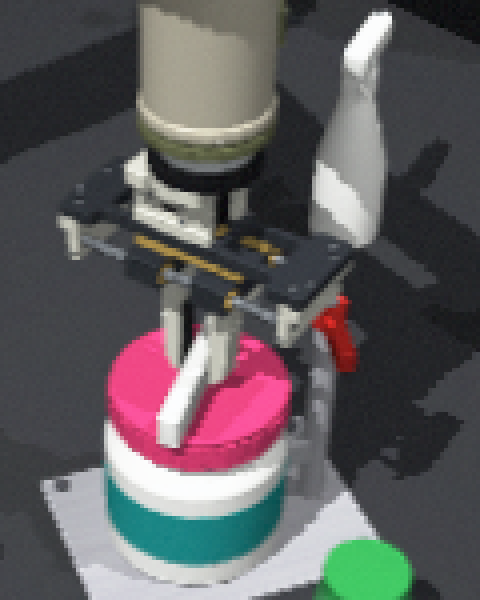

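The lid is still low and following. Continuing to the stop.

send_rows(
  series=[
    {"wx": 0,"wy": 0,"wz": -0.08,"dx": 0,"dy": 0,"dz": 0,"fingers": 198},
    {"wx": 0,"wy": 0,"wz": -0.08,"dx": 0,"dy": 0,"dz": 0,"fingers": 198},
    {"wx": 0,"wy": 0,"wz": -0.08,"dx": 0,"dy": 0,"dz": 0,"fingers": 198},
    {"wx": 0,"wy": 0,"wz": -0.08,"dx": 0,"dy": 0,"dz": 0,"fingers": 198},
    {"wx": 0,"wy": 0,"wz": -0.08,"dx": 0,"dy": 0,"dz": 0,"fingers": 198},
    {"wx": 0,"wy": 0,"wz": -0.08,"dx": 0,"dy": 0,"dz": 0,"fingers": 198},
    {"wx": 0,"wy": 0,"wz": -0.08,"dx": 0,"dy": 0,"dz": 0,"fingers": 198},
    {"wx": 0,"wy": 0,"wz": -0.08,"dx": 0,"dy": 0,"dz": 0,"fingers": 198},
    {"wx": 0,"wy": 0,"wz": 0,"dx": 0,"dy": 0,"dz": 0,"fingers": 198},
  ],
)

```text
t: 8.22
tool_pos: [0.558, 0.0417, 0.1644]
orientation: [-2.637, -1.707, -0.005]
force: [0.7, 0.1, 0.6]
opening: 0.0207
```

```bash
python3 st.py; python3 -c "
from h import *
snap('scene','s10',(280,90,400,240),4)
snap('side','d10',(240,90,400,210),5)"
```

```text
t 8.22 pos [0.558  0.0417 0.1644] jaw -24.2 tilt [0.002 0.002] F [0.7 0.1 0.6] M [-0.07  0.09  0.01] open 0.0207
```

View pics/s10.png

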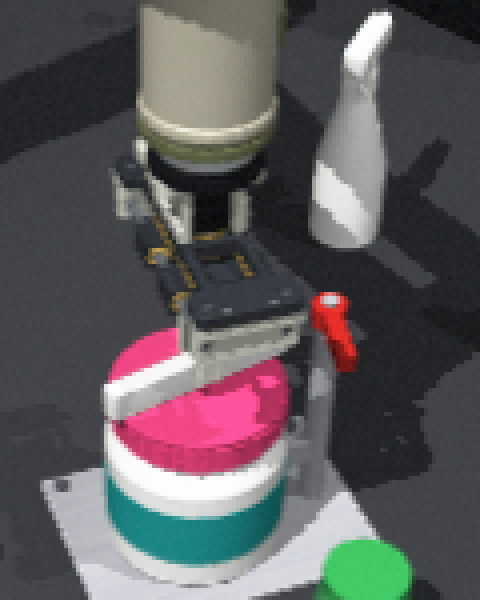

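View pics/d10.png

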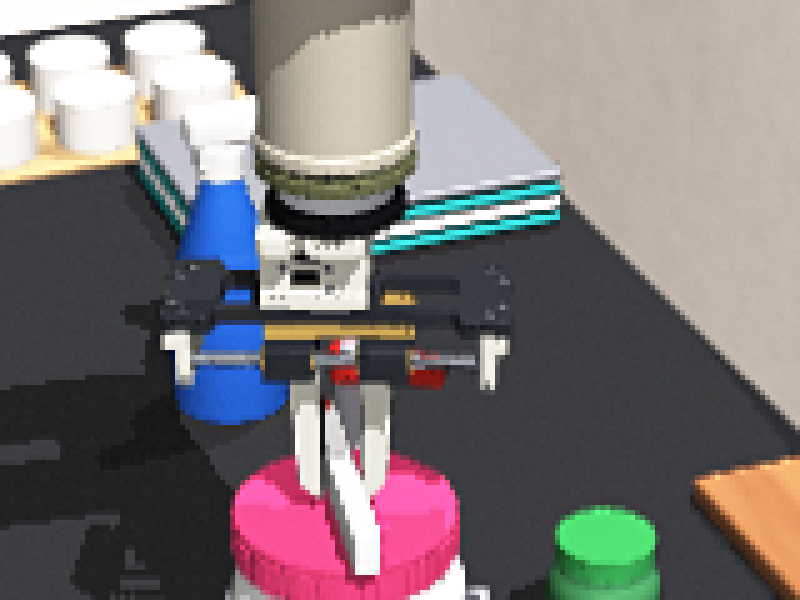

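send_rows(
  series=[
    {"wx": 0,"wy": 0,"wz": -0.06,"dx": 0,"dy": 0,"dz": 0.1,"fingers": 198},
    {"wx": 0,"wy": 0,"wz": -0.06,"dx": 0,"dy": 0,"dz": 0,"fingers": 198},
    {"wx": 0,"wy": 0,"wz": -0.06,"dx": 0,"dy": 0,"dz": 0,"fingers": 198},
    {"wx": 0,"wy": 0,"wz": -0.06,"dx": 0,"dy": 0,"dz": 0,"fingers": 198},
    {"wx": 0,"wy": 0,"wz": -0.06,"dx": 0,"dy": 0,"dz": 0,"fingers": 198},
  ],
)

```text
t: 8.73
tool_pos: [0.5584, 0.0417, 0.1655]
orientation: [2.854, 1.313, 0.006]
force: [1.4, -0.7, -0.9]
opening: 0.0222
```

```bash
python3 st.py; python3 -c "
from h import *
snap('scene','s11',(280,90,400,240),4)
snap('side','d11',(240,90,400,210),5)"
```

```text
t 8.73 pos [0.5584 0.0417 0.1655] jaw -40.6 tilt [0.004 0.001] F [ 1.4 -0.7 -0.9] M [-0.09 -0.15  0.14] open 0.0222
```

View pics/d11.png

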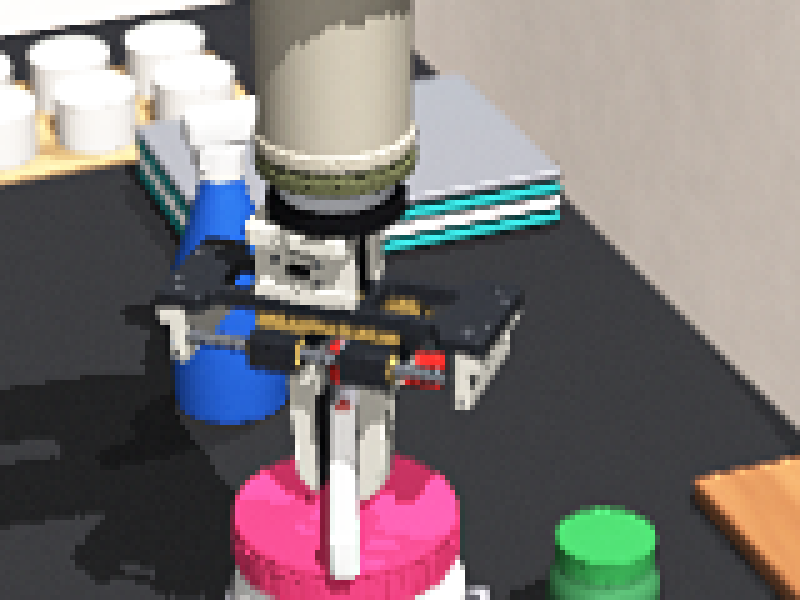

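```bash
python3 - <<'E'
from h import *
for z in(.181,.186):
    a=onz('side',308.5,171,z);b=onz('side',308.8,198.3,z);d=a-b
    print(z,a,b,np.linalg.norm(d[:2]),np.degrees(np.arctan2(d[1],d[0]))-68.6)
E
```

```text
0.181 [0.5777202  0.10004105 0.181     ] [ 0.52897399 -0.03757088  0.181     ] 0.14599053999068942 1.8943514421503949
0.186 [0.57489667 0.09189793 0.186     ] [ 0.52647232 -0.04480541  0.186     ] 0.14502661852885923 1.8943514421504375
```

send_rows(
  series=[
    {"wx": 0,"wy": 0,"wz": -0.06,"dx": 0,"dy": 0,"dz": 0,"fingers": 198},
    {"wx": 0,"wy": 0,"wz": -0.06,"dx": 0,"dy": 0,"dz": 0,"fingers": 198},
    {"wx": 0,"wy": 0,"wz": 0,"dx": 0,"dy": 0,"dz": 0,"fingers": 198},
  ],
)

```text
t: 9.08
tool_pos: [0.559, 0.0416, 0.1656]
orientation: [2.921, 1.153, 0.008]
force: [1.0, -0.6, -1.0]
opening: 0.0249
```

```bash
python3 st.py; python3 -c "
from h import *
snap('scene','s12',(280,90,400,240),4)
snap('side','d12',(240,90,400,210),5)"
```

```text
t 9.08 pos [0.559  0.0416 0.1656] jaw -46.9 tilt [0.005 0.001] F [ 1.  -0.6 -1. ] M [-0.04 -0.05  0.09] open 0.0249
```

View pics/d12.png

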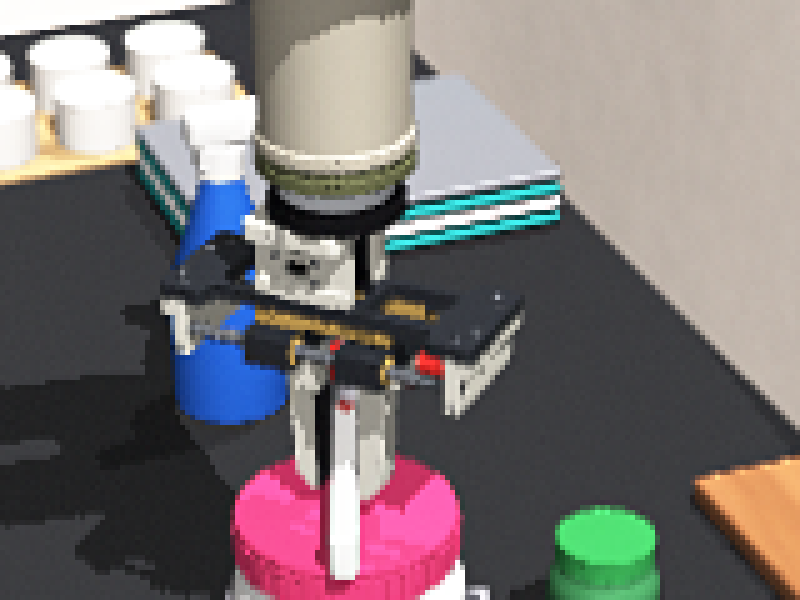

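View pics/s12.png

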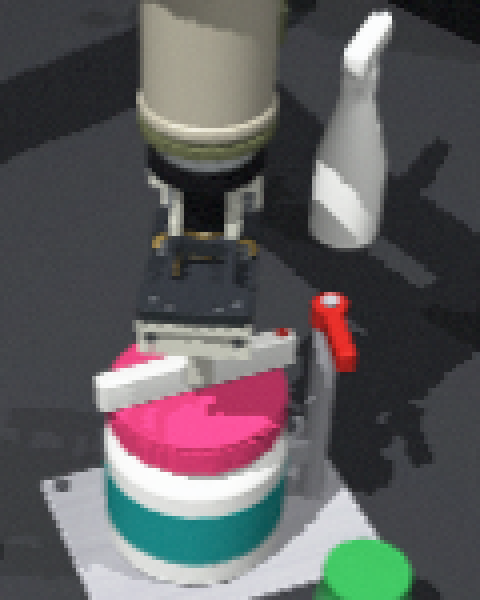

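The fingers wedge open while the bar stays put, so the lid is at its stop. I'll seat it a bit harder, then unwind and pull out.

send_rows(
  series=[
    {"wx": 0,"wy": 0,"wz": 0,"dx": 0,"dy": 0,"dz": 0,"fingers": 198},
    {"wx": 0,"wy": 0,"wz": 0,"dx": 0,"dy": 0,"dz": 0,"fingers": 198},
    {"wx": 0,"wy": 0,"wz": 0,"dx": 0,"dy": 0,"dz": 0,"fingers": 198},
  ],
  newtons=10,
)

```text
t: 9.43
tool_pos: [0.559, 0.0415, 0.1656]
orientation: [2.915, 1.169, 0.008]
force: [1.2, -0.9, -0.1]
opening: 0.0243
```

```bash
python3 st.py; python3 -c "
from h import *
snap('side','d13',(240,90,400,210),5)"
```

```text
t 9.43 pos [0.559  0.0415 0.1656] jaw -46.3 tilt [0.005 0.001] F [ 1.2 -0.9 -0.1] M [-0.09 -0.06  0.18] open 0.0243
```

send_rows(
  series=[
    {"wx": 0,"wy": 0,"wz": 0,"dx": 0,"dy": 0,"dz": 0,"fingers": 150},
    {"wx": 0,"wy": 0,"wz": 0,"dx": 0,"dy": 0,"dz": 0,"fingers": 150},
    {"wx": 0,"wy": 0,"wz": 0.08,"dx": 0,"dy": 0,"dz": 0,"fingers": 150},
    {"wx": 0,"wy": 0,"wz": 0.08,"dx": 0,"dy": 0,"dz": 0,"fingers": 150},
    {"wx": 0,"wy": 0,"wz": 0.08,"dx": 0,"dy": 0,"dz": 0,"fingers": 150},
    {"wx": 0,"wy": 0,"wz": 0.08,"dx": 0,"dy": 0,"dz": 0,"fingers": 150},
    {"wx": 0,"wy": 0,"wz": 0,"dx": 0,"dy": 0,"dz": 2,"fingers": 150},
    {"wx": 0,"wy": 0,"wz": 0,"dx": 0,"dy": 0,"dz": 2,"fingers": 200},
    {"wx": 0,"wy": 0,"wz": 0,"dx": 0,"dy": 0,"dz": 3,"fingers": 255},
    {"wx": 0,"wy": 0,"wz": 0,"dx": 0,"dy": 0,"dz": 3,"fingers": 255},
    {"wx": 0,"wy": 0,"wz": 0,"dx": -3,"dy": -1,"dz": 0,"fingers": 255},
    {"wx": 0,"wy": 0,"wz": 0,"dx": -3,"dy": -1,"dz": 0,"fingers": 255},
    {"wx": 0,"wy": 0,"wz": 0,"dx": 0,"dy": 0,"dz": 0,"fingers": 255},
  ],
)

```text
t: 10.57
tool_pos: [0.4939, 0.0219, 0.2675]
orientation: [-2.67, -1.645, 0.005]
force: [0.2, -0.1, -0.0]
opening: 0.0034
```

```bash
python3 st.py; python3 -c "
from h import *
snap('scene','s14',(280,90,400,240),4)
snap('side','d14',(240,90,400,210),5)"
```

```text
t 10.57 pos [0.4939 0.0219 0.2675] jaw -26.7 tilt [-0.006  0.003] F [ 0.2 -0.1 -0. ] M [-0.08  0.11  0.  ] open 0.0034
```

View pics/d14.png

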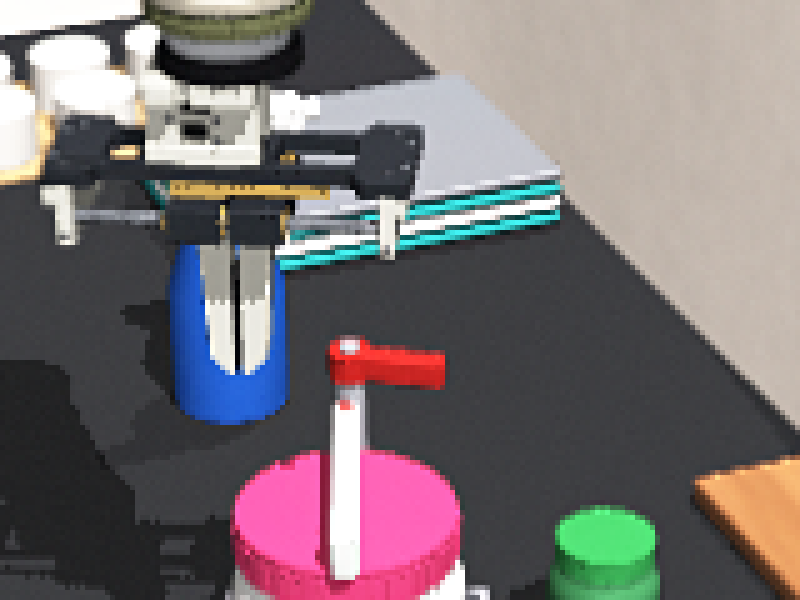

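View pics/s14.png

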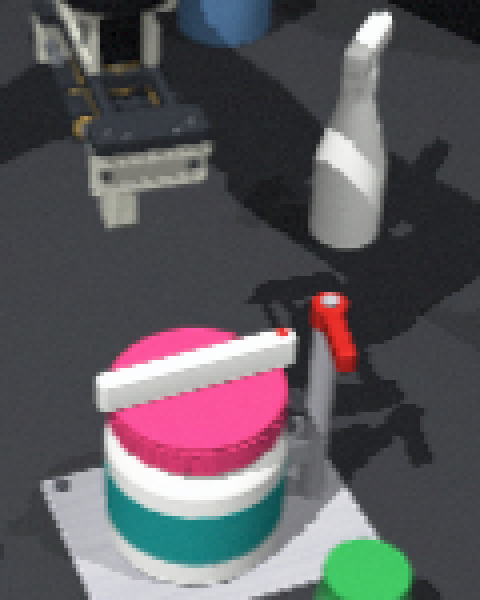

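```bash
cat > dot.py <<'E'
from h import *
import sys
np.set_printoptions(precision=4,suppress=True)
def reddot(f,box):
    im=cv2.imread(f).astype(float);x0,y0,x1,y1=box;c=im[y0:y1,x0:x1]
    w=np.clip(c[...,2]-np.maximum(c[...,0],c[...,1])-60,0,None)
    ys,xs=np.mgrid[y0:y1,x0:x1];return (xs*w).sum()/w.sum(),(ys*w).sum()/w.sum()
E
python3 - <<'E'
from dot import *
a=reddot('pics/s14_raw.png',(346,168,356,177));b=reddot('pics/d14_raw.png',(305,168.5.__int__(),313,174))
print(a,b,tri([ray('scene',*a),ray('side',*b)]))
for z in(.181,.1845,.186): print(z,onz('scene',*a,z),onz('side',*b,z))
a=reddot('pics/scene0.png',(338,158,347,166));b=reddot('pics/side0.png',(292,165,300,172))
print(a,b,tri([ray('scene',*a),ray('side',*b)]))
piv=tri([ray('scene',362.4,165),ray('side',310,159.3)])[0]
print(piv)
E
```

```text
(np.float64(350.10309278350513), np.float64(172.51340206185566)) (np.float64(308.4593639575972), np.float64(170.63250883392226)) (array([0.579 , 0.102 , 0.1796]), [np.float64(0.001314082138206121), np.float64(0.0013140821382062009)])
0.181 [0.5813 0.0991 0.181 ] [0.5783 0.1021 0.181 ]
0.1845 [0.5841 0.0959 0.1845] [0.5764 0.0964 0.1845]
0.186 [0.5854 0.0946 0.186 ] [0.5755 0.0939 0.186 ]
(np.float64(341.5923566878981), np.float64(161.3991507430998)) (np.float64(295.8045325779037), np.float64(168.0)) (array([0.5408, 0.1038, 0.1961]), [np.float64(0.0008998113972451484), np.float64(0.0008998113972451173)])
[0.5951 0.1336 0.199 ]
```

Triangulated dot height fell from 196.1 to 179.6 mm (16.5 mm), so the lid is fully home and the bar's dotted end points at the post to within a few mm. Now the catch: I'll plan a push arc with the fingers shut.

```bash
python3 - <<'E'
from h import *
piv=np.array([.5955,.1335])
for ph in [-21,-32,-43,-54,-65,-76,-87,-98,-106,-111,-114]:
    p=np.radians(ph);u=np.array([np.cos(p),np.sin(p)]);n=np.array([-u[1],u[0]])
    print(ph,(piv+.044*u+.0145*n).round(4))
s=cv2.imread('pics/d14_raw.png')
# catch tip end edge, top: side
print(onz('side',240+444/5,90+352/5,.2005),onz('scene',280+344/4,90+352/4,.2005))
E
```

```text
-21 [0.6418 0.1313]
-32 [0.6405 0.1225]
-43 [0.6376 0.1141]
-54 [0.6331 0.1064]
-65 [0.6272 0.0998]
-76 [0.6202 0.0943]
-87 [0.6123 0.0903]
-98 [0.6037 0.0879]
-106 [0.5973 0.0872]
-111 [0.5933 0.0872]
-114 [0.5908 0.0874]
[0.64339813 0.10458196 0.2005    ] [0.64240231 0.09774146 0.2005    ]
```

send_rows(
  series=[
    {"wx": 0,"wy": 0,"wz": 0.02,"dx": 2.6,"dy": 2.1,"dz": 0.2,"fingers": 255},
    {"wx": 0,"wy": 0,"wz": 0.02,"dx": 2.6,"dy": 2.1,"dz": 0,"fingers": 255},
    {"wx": 0,"wy": 0,"wz": 0.02,"dx": 2.6,"dy": 2.1,"dz": 0,"fingers": 255},
    {"wx": 0,"wy": 0,"wz": 0.02,"dx": 2.6,"dy": 2.1,"dz": 0,"fingers": 255},
    {"wx": 0,"wy": 0,"wz": 0.02,"dx": 2.6,"dy": 2.1,"dz": 0,"fingers": 255},
    {"wx": 0,"wy": 0,"wz": 0,"dx": 2.5,"dy": 2.2,"dz": 0,"fingers": 255},
    {"wx": 0,"wy": 0,"wz": 0,"dx": 0,"dy": 0,"dz": 0,"fingers": 255},
    {"wx": 0,"wy": 0,"wz": 0,"dx": 0,"dy": 0,"dz": 0,"fingers": 255},
  ],
)

```text
t: 11.33
tool_pos: [0.6596, 0.1584, 0.2595]
orientation: [-2.579, -1.778, 0.014]
force: [-0.0, -0.1, 1.3]
opening: 0.0009
```

```bash
python3 st.py
```

```text
t 11.33 pos [0.6596 0.1584 0.2595] jaw -20.8 tilt [-0.012  0.003] F [-0.  -0.1  1.3] M [-0.05  0.1   0.02] open 0.0009
```

send_rows(
  series=[
    {"wx": 0,"wy": -0.012,"wz": 0,"dx": -1.0,"dy": -0.7,"dz": 0,"fingers": 255},
    {"wx": 0,"wy": 0,"wz": 0,"dx": 0,"dy": 0,"dz": 0,"fingers": 255},
    {"wx": 0,"wy": 0,"wz": 0,"dx": 0,"dy": 0,"dz": -1.5,"fingers": 255},
    {"wx": 0,"wy": 0,"wz": 0,"dx": 0,"dy": 0,"dz": -1.5,"fingers": 255},
    {"wx": 0,"wy": 0,"wz": 0,"dx": 0,"dy": 0,"dz": -1.5,"fingers": 255},
    {"wx": 0,"wy": 0,"wz": 0,"dx": 0,"dy": 0,"dz": -1.5,"fingers": 255},
    {"wx": 0,"wy": 0,"wz": 0,"dx": 0,"dy": 0,"dz": 0,"fingers": 255},
    {"wx": 0,"wy": 0,"wz": 0,"dx": 0,"dy": 0,"dz": 0,"fingers": 255},
  ],
)

```text
t: 12.0
tool_pos: [0.6492, 0.15, 0.1972]
orientation: [-2.586, -1.779, -0.002]
force: [0.1, -0.0, 0.5]
opening: 0.0004
```

```bash
python3 st.py; python3 -c "
from h import *
snap('scene','s15',(280,90,400,240),4)
snap('side','d15',(240,90,400,210),5)"
```

```text
t 12.0 pos [0.6492 0.15   0.1972] jaw -21.0 tilt [-0.     0.003] F [ 0.1 -0.   0.5] M [-0.04  0.09 -0.  ] open 0.0004
```

View pics/s15.png

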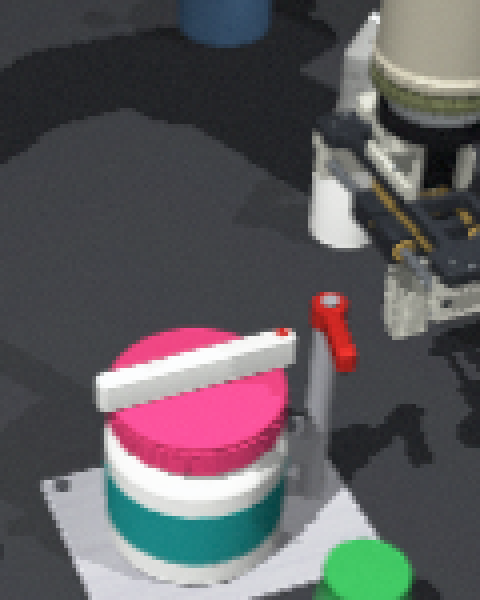

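View pics/d15.png

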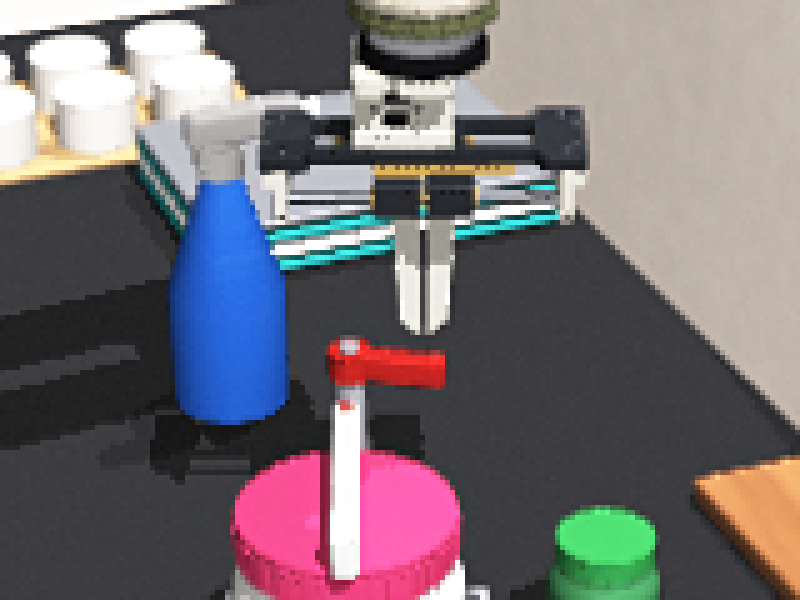

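send_rows(
  series=[
    {"wx": 0,"wy": 0,"wz": 0,"dx": 0,"dy": 0,"dz": -0.9,"fingers": 255},
    {"wx": 0,"wy": 0,"wz": 0,"dx": -0.4,"dy": -0.9,"dz": 0,"fingers": 255},
    {"wx": 0,"wy": 0,"wz": 0,"dx": -0.35,"dy": -0.9,"dz": 0,"fingers": 255},
    {"wx": 0,"wy": 0,"wz": -0.096,"dx": -0.05,"dy": -0.45,"dz": 0,"fingers": 255},
    {"wx": 0,"wy": 0,"wz": -0.096,"dx": -0.1,"dy": -0.45,"dz": 0,"fingers": 255},
    {"wx": 0,"wy": 0,"wz": -0.096,"dx": -0.1,"dy": -0.45,"dz": 0,"fingers": 255},
    {"wx": 0,"wy": 0,"wz": -0.096,"dx": -0.2,"dy": -0.4,"dz": 0,"fingers": 255},
    {"wx": 0,"wy": 0,"wz": 0,"dx": 0,"dy": 0,"dz": 0,"fingers": 255},
  ],
)

```text
t: 12.77
tool_pos: [0.6381, 0.1099, 0.1937]
orientation: [2.89, 1.229, 0.016]
force: [0.9, 1.7, -0.8]
opening: 0.0001
```

```bash
python3 st.py; python3 -c "
from h import *
snap('scene','s16',(280,90,400,240),4)"
```

```text
t 12.77 pos [0.6381 0.1099 0.1937] jaw -43.9 tilt [0.01  0.003] F [ 0.9  1.7 -0.8] M [ 0.15 -0.02 -0.03] open 0.0001
```

View pics/s16.png

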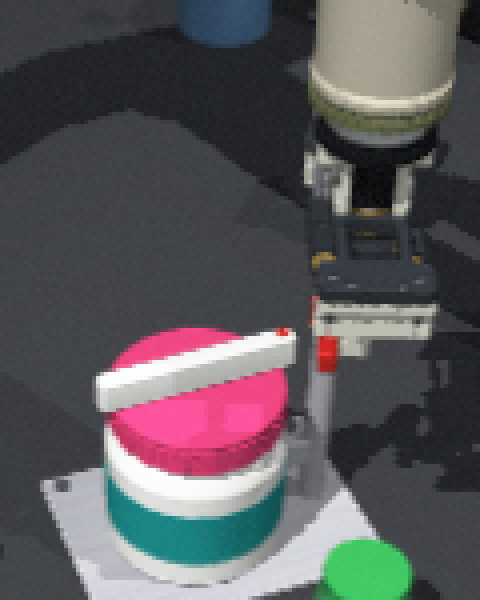

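The catch is moving under about 2 N. Continuing the arc.

send_rows(
  series=[
    {"wx": 0,"wy": 0.01,"wz": -0.096,"dx": -0.2,"dy": -0.3,"dz": -0.3,"fingers": 255},
    {"wx": 0,"wy": 0,"wz": -0.096,"dx": -0.25,"dy": -0.3,"dz": -0.1,"fingers": 255},
    {"wx": 0,"wy": 0,"wz": -0.096,"dx": -0.3,"dy": -0.3,"dz": 0,"fingers": 255},
    {"wx": 0,"wy": 0,"wz": -0.096,"dx": -0.3,"dy": -0.3,"dz": 0,"fingers": 255},
    {"wx": 0,"wy": 0,"wz": -0.096,"dx": -0.35,"dy": -0.25,"dz": 0,"fingers": 255},
    {"wx": 0,"wy": 0,"wz": -0.096,"dx": -0.35,"dy": -0.2,"dz": 0,"fingers": 255},
    {"wx": 0,"wy": 0,"wz": 0,"dx": 0,"dy": 0,"dz": 0,"fingers": 255},
  ],
)

```text
t: 13.4
tool_pos: [0.6227, 0.0915, 0.1935]
orientation: [3.119, 0.367, 0.015]
force: [-0.8, -0.1, 0.6]
opening: 0.0008
```

```bash
python3 st.py; python3 -c "
from h import *
snap('scene','s17',(280,90,400,240),4)
snap('side','d17',(240,90,400,210),5)"
```

```text
t 13.4 pos [0.6227 0.0915 0.1935] jaw -76.6 tilt [0.01 0.  ] F [-0.8 -0.1  0.6] M [0.03 0.13 0.02] open 0.0008
```

View pics/s17.png

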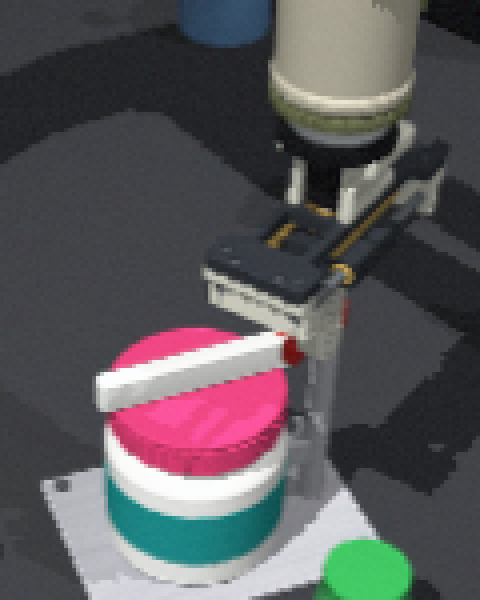

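View pics/d17.png

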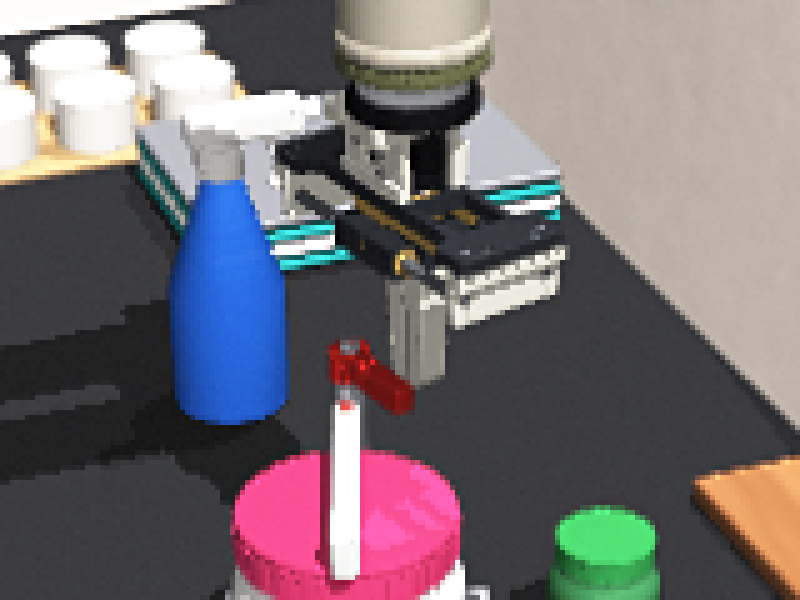

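send_rows(
  series=[
    {"wx": 0,"wy": 0.01,"wz": -0.096,"dx": -0.35,"dy": -0.1,"dz": -0.3,"fingers": 255},
    {"wx": 0,"wy": 0,"wz": -0.096,"dx": -0.4,"dy": -0.1,"dz": -0.2,"fingers": 255},
    {"wx": 0,"wy": 0,"wz": -0.096,"dx": -0.45,"dy": -0.1,"dz": -0.1,"fingers": 255},
    {"wx": 0,"wy": 0,"wz": -0.096,"dx": -0.45,"dy": -0.1,"dz": 0,"fingers": 255},
    {"wx": 0,"wy": 0,"wz": -0.096,"dx": -0.45,"dy": 0,"dz": 0,"fingers": 255},
    {"wx": 0,"wy": 0,"wz": -0.05,"dx": -0.3,"dy": 0,"dz": 0,"fingers": 255},
    {"wx": 0,"wy": 0,"wz": 0,"dx": 0,"dy": 0,"dz": 0,"fingers": 255},
  ],
)

```text
t: 14.08
tool_pos: [0.6018, 0.0867, 0.1899]
orientation: [3.109, -0.435, 0.01]
force: [0.9, 0.5, -0.2]
opening: 0.0004
```

```bash
python3 st.py; python3 -c "
from h import *
snap('scene','s18',(280,90,400,240),4)
snap('side','d18',(240,90,400,210),5)"
```

```text
t 14.08 pos [0.6018 0.0867 0.1899] jaw -105.9 tilt [ 0.006 -0.004] F [ 0.9  0.5 -0.2] M [0.02 0.1  0.01] open 0.0004
```

View pics/d18.png

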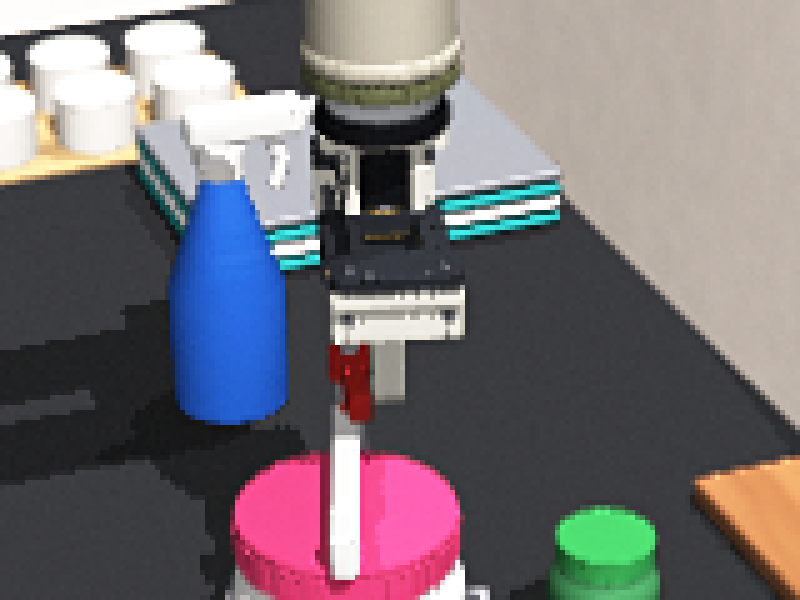

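send_rows(
  series=[
    {"wx": 0,"wy": 0,"wz": -0.05,"dx": -0.3,"dy": 0,"dz": 0,"fingers": 255},
    {"wx": 0,"wy": 0,"wz": -0.05,"dx": -0.3,"dy": 0,"dz": 0,"fingers": 255},
    {"wx": 0,"wy": 0,"wz": 0,"dx": -0.3,"dy": 0,"dz": 0,"fingers": 255},
    {"wx": 0,"wy": 0,"wz": 0,"dx": -0.1,"dy": 0,"dz": 0,"fingers": 255},
  ],
)

```text
t: 14.52
tool_pos: [0.5946, 0.0867, 0.1903]
orientation: [3.088, -0.565, 0.018]
force: [8.0, -0.1, -3.8]
opening: 0.0004
```

```bash
python3 st.py; python3 -c "
from h import *
snap('scene','s19',(280,90,400,240),4)
snap('side','d19',(240,90,400,210),5)"
```

```text
t 14.52 pos [0.5946 0.0867 0.1903] jaw -110.7 tilt [ 0.011 -0.004] F [ 8.  -0.1 -3.8] M [-0.06 -1.44 -0.04] open 0.0004
```

View pics/d19.png

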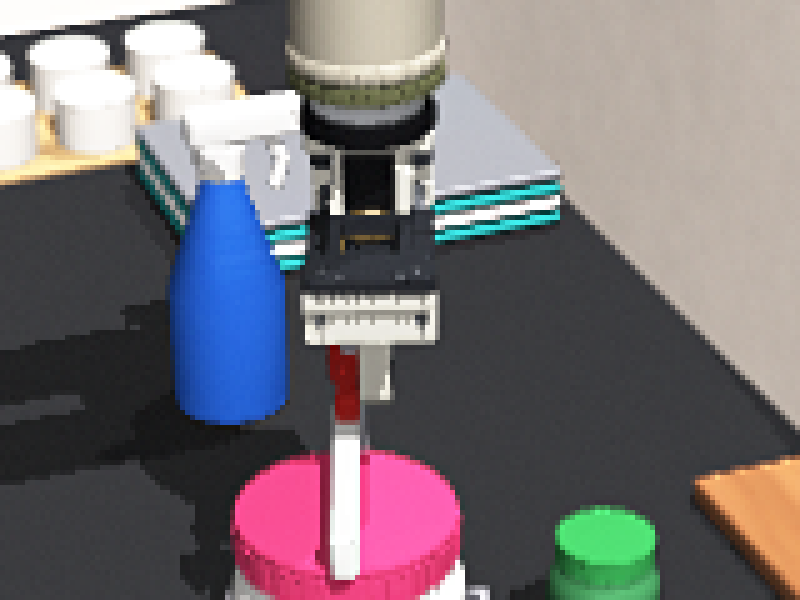

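The force jumped to 8 N with the arm over the bar's end, so the catch is at its stop. I'll back off sideways, then lift clear.

send_rows(
  series=[
    {"wx": 0,"wy": 0,"wz": 0,"dx": 0.8,"dy": -0.3,"dz": 0.1,"fingers": 255},
    {"wx": 0,"wy": 0,"wz": 0,"dx": 1.5,"dy": -0.5,"dz": 0,"fingers": 255},
    {"wx": 0,"wy": 0,"wz": 0,"dx": 1,"dy": -0.3,"dz": 1,"fingers": 255},
    {"wx": 0,"wy": 0,"wz": 0,"dx": 0,"dy": 0,"dz": 3.5,"fingers": 255},
    {"wx": 0,"wy": 0,"wz": 0,"dx": 0,"dy": 0,"dz": 3.5,"fingers": 255},
    {"wx": 0,"wy": 0,"wz": 0,"dx": 0,"dy": 0,"dz": 3.5,"fingers": 255},
    {"wx": 0,"wy": 0,"wz": 0,"dx": 0,"dy": 3,"dz": 1,"fingers": 255},
    {"wx": 0,"wy": 0,"wz": 0,"dx": 0,"dy": 3,"dz": 0,"fingers": 255},
    {"wx": 0,"wy": 0,"wz": 0,"dx": 0,"dy": 3,"dz": 0,"fingers": 255},
    {"wx": 0,"wy": 0,"wz": 0,"dx": 0,"dy": 0,"dz": 0,"fingers": 255},
    {"wx": 0,"wy": 0,"wz": 0,"dx": 0,"dy": 0,"dz": 0,"fingers": 255},
  ],
)

```text
t: 15.53
tool_pos: [0.6302, 0.1657, 0.3214]
orientation: [3.098, -0.507, 0.008]
force: [-0.4, -0.4, -0.1]
opening: 0.0005
```

```bash
python3 st.py; python3 -c "
from h import *
snap('scene','s20',(280,90,400,240),4)
snap('side','d20',(240,90,400,210),5)"
```

```text
t 15.53 pos [0.6302 0.1657 0.3214] jaw -108.6 tilt [ 0.005 -0.003] F [-0.4 -0.4 -0.1] M [ 0.05  0.21 -0.02] open 0.0005
```

View pics/s20.png

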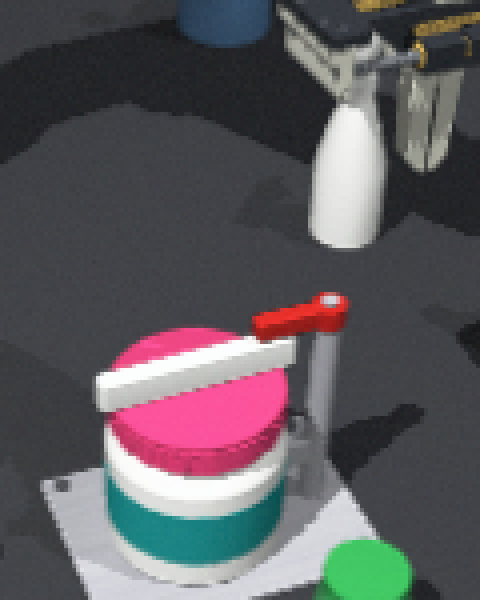

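View pics/d20.png

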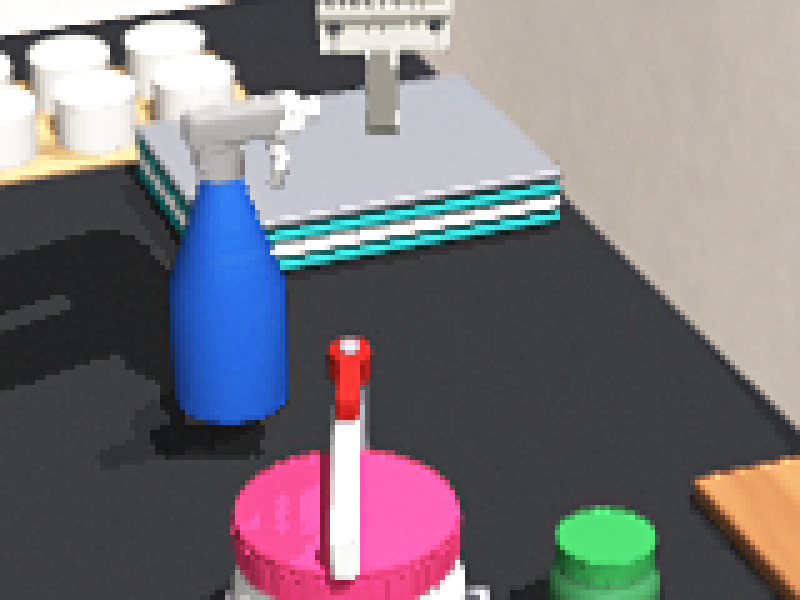

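View pics/s20_raw.png

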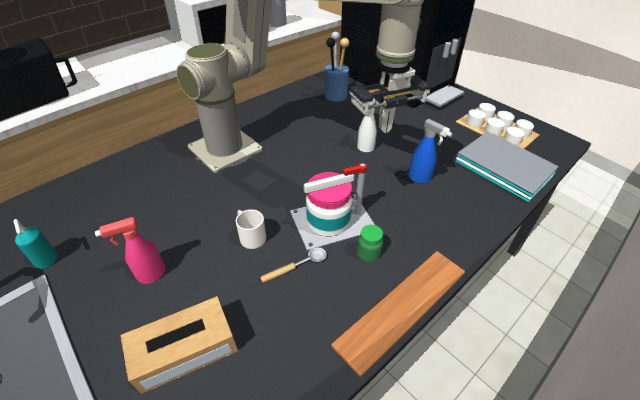

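The catch (scene (343,171)) lies along the bar over its end, the lid is level and low, and the bystanders are where they started. The gripper is clear, so I'm handing in.

```bash
python3 -c "
from h import *
p=tri([ray('scene',280+330/4,90+300/4),ray('side',240+349/5,90+345/5)])[0]
t=tri([ray('scene',280+258/4,90+319/4),ray('side',240+346/5,90+396/5)])[0]
d=t-p;print(p,t,np.degrees(np.arctan2(d[1],d[0]))+111.4)
robot.close_job()"
```

```text
[0.5949537  0.13424613 0.19917669] [0.57426225 0.08265663 0.19649308] -0.4546700015595633
the job is handed in; nothing more can be done
```

The lid is screwed fully home and the red catch is swung fully across over the end of the bar. The job was handed in at about 15.6 s of the 64 s allowed.

**What I did:** I straddled the bar loosely with the fingers. I turned the lid anticlockwise from about 36° to about 88°, where it dropped into the thread. I then screwed it clockwise until the bar stopped turning and forced the fingers open. Finally I shut the fingers and pushed the catch round until it hit its stop.

**Last checks:**
- **Lid height:** the dot on the bar triangulated 16.5 mm lower than at the start, where about 16–17 mm was expected.
- **Bar angle:** the dotted end is roughly 3–4 mm off the line from the tub's axis to the post, against a limit of 9 mm. The angle in the side view came out at about 2°.
- **Catch:** its arm measured within about 0.5° of fully closed. The pushing force jumped to 8 N at the stop.
- **Bystanders and gripper:** the things on the counter look unmoved in the final scene picture. I compared that by eye rather than measuring it. The gripper ended well clear, touching nothing.

**Problems and disagreements:** No check failed, but the two camera views differed by 2–3 mm. One early descent lagged and tilted slightly before contact, and I corrected it.

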